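Film the clocks and rest them on their casing cushions

TASK

Turn and tilt the inspection camera (its orange tab is the handle) until it looks straight at the viewing point above the white target plate, and leave it so. Then, in the order red, yellow, blue (skipping one that is not there), take each travel clock, hold it flat and still with its centre at the viewing point, level with the red pointer, for a full second, and rest it flat, balanced by itself, on top of the domed cushion with the collar of its own colour. Leave the jar, the loupe and the screwdriver alone; if a clock is knocked or dropped, take it up again.

Things in the scene. Friction and masses are not known exactly. Their poses are not given: they have to be found in the camera images.
- clock_red: red skeleton travel clock: a closed flat block 86 x 58 x 20 mm (x, y, z), glazed and alike on both faces, 160 g; origin at its centre (10 mm above what it lies flat on), z normal to the faces, x along the 86 mm side. None from the start means this clock is absent
- clock_yellow: yellow skeleton travel clock: a closed flat block 86 x 58 x 20 mm (x, y, z), glazed and alike on both faces, 160 g; origin at its centre (10 mm above what it lies flat on), z normal to the faces, x along the 86 mm side. None from the start means this clock is absent
- clock_blue: blue skeleton travel clock: a closed flat block 86 x 58 x 20 mm (x, y, z), glazed and alike on both faces, 160 g; origin at its centre (10 mm above what it lies flat on), z normal to the faces, x along the 86 mm side. None from the start means this clock is absent
- dome_red: fixed domed grey rubber casing cushion with a red collar (100 mm diameter, 4 mm high, flat on the bench) round its foot: a spherical cap of 50 mm radius, 80 mm across at the bench, highest point 20 mm above the bench on the axis; origin on the bench at the axis, z up
- dome_yellow: fixed domed grey rubber casing cushion with a yellow collar (100 mm diameter, 4 mm high, flat on the bench) round its foot: a spherical cap of 50 mm radius, 80 mm across at the bench, highest point 20 mm above the bench on the axis; origin on the bench at the axis, z up
- dome_blue: fixed domed grey rubber casing cushion with a blue collar (100 mm diameter, 4 mm high, flat on the bench) round its foot: a spherical cap of 50 mm radius, 80 mm across at the bench, highest point 20 mm above the bench on the axis; origin on the bench at the axis, z up
- view_stand: fixed viewing stand: white round target plate 100 mm diameter on the bench with a red centre spot (origin at its centre, on the bench), and 95 mm to its -x side (towards the robot) a thin steel post (8 mm thick, 104 mm high, on a foot 32 mm across) whose short red pointer, 100 mm above the bench, points level towards the axis of the plate (its tip ends 73 mm short of the axis)
- viewpoint (a point): the viewing point in the air: 100 mm straight above the centre of the target plate, at the height of the red pointer
- cam_base: fixed round foot of the inspection camera, 100 mm diameter, 22 mm high; origin on the bench on the swivel axis (vertical). On it a turntable with a yoke carries the camera head on a level tilt axis, 170 mm above the bench, that crosses the swivel axis
- cam_axis (a point): point where the swivel and tilt axes cross, in the middle of the white camera head (100 x 46 x 44 mm, with a black round lens 18 mm long on its -x end). Moves with the head: the camera looks along its own -x, its y is the tilt axis, its z goes up through the orange tab
- cam_grip (a point): grip point of the orange tab standing on the camera head (24 mm along the head's x, 14 mm along its y, 42 mm tall, top 64 mm above the tilt axis); the point is 52 mm above the tilt axis, 12 mm below the tab's top; pinch it across its 14 mm
- cam_swivel (a joint): swivel of the camera about the vertical (rad), positive anticlockwise from above; stiff, stays where left; at 0 the camera looks along the -x axis of cam_base; range -1.5 to 1.5
- cam_tilt (a joint): tilt of the camera head (rad), positive looks down, 0 level; stiff, stays where left; range -0.4 to 1.0
- oil_bottle: bystander: amber glass jar with black cap, 40 mm diameter, 75 mm high, origin at its underside
- loupe: bystander: black eye loupe, cone 40 mm diameter at the foot, 36 mm high, origin at its underside
- screwdriver: bystander: screwdriver 140 mm long lying on the bench, origin below its middle
Not all that is in view belongs to the job. Of the things that look like the clock_yellow, the smallest one is meant.

How it is judged (in metres and radians):
On the way, in this order (a step that is already met when the one before it is completed fails the run):
1. the inspection camera looks at the viewing point (x of viewpoint in the frame of cam_axis below -0.08 m and y of viewpoint in the frame of cam_axis between -0.028 and 0.028 m and z of viewpoint in the frame of cam_axis between -0.028 and 0.028 m), for 0.3 s.
2. the red clock is held flat and still at the viewing point (distance between clock_red and viewpoint below 0.022 m and angle between the z axis of clock_red and the z axis of view_stand, either way round below 0.2 rad and linear speed of clock_red below 0.03 m/s), for 0.9 s.
3. the yellow clock is held flat and still at the viewing point (distance between clock_yellow and viewpoint below 0.022 m and angle between the z axis of clock_yellow and the z axis of view_stand, either way round below 0.2 rad and linear speed of clock_yellow below 0.03 m/s), for 0.9 s.
4. the blue clock is held flat and still at the viewing point (distance between clock_blue and viewpoint below 0.022 m and angle between the z axis of clock_blue and the z axis of view_stand, either way round below 0.2 rad and linear speed of clock_blue below 0.03 m/s), for 0.9 s.
At the end, for the whole second after the job is handed in: Every clock present rests by itself, still and level within 0.25 rad, on top of the dome of its own colour, its centre within 20 mm of the dome's axis; the camera's line of sight still passes the viewing point within 28 mm sideways and up or down (all of step 1 and horizontal distance between clock_red and dome_red below 0.02 m and height (world z) of clock_red between 0.025 and 0.038 m and angle between the z axis of clock_red and the z axis of dome_red, either way round below 0.25 rad and linear speed of each of clock_red, clock_yellow, clock_blue below 0.02 m/s and angular speed of each of clock_red, clock_yellow, clock_blue below 0.15 rad/s and horizontal distance between clock_yellow and dome_yellow below 0.02 m and height (world z) of clock_yellow between 0.025 and 0.038 m and angle between the z axis of clock_yellow and the z axis of dome_yellow, either way round below 0.25 rad and horizontal distance between clock_blue and dome_blue below 0.02 m and height (world z) of clock_blue between 0.025 and 0.038 m and angle between the z axis of clock_blue and the z axis of dome_blue, either way round below 0.25 rad); the robot touches nothing.
It fails at once if the jar is moved by more than 40 mm (distance of oil_bottle from where it was at the start of the episode above 0.04 m).
It fails at once if the loupe is moved by more than 40 mm (distance of loupe from where it was at the start of the episode above 0.04 m).
It fails at once if the screwdriver is moved by more than 40 mm (distance of screwdriver from where it was at the start of the episode above 0.04 m).
Of clock_red, clock_yellow, clock_blue only 2 to 3 are there at a start; the rules pass over those that are not, and their reading is None.
At some moment in a run one of clock_red, clock_yellow, clock_blue may be knocked a few centimetres aside while the robot is not near it.
Once in a run the grip may slacken for a moment while it holds something.
It also fails if it takes over 210 s, if anything falls off the work surface, if the arm or the gripper's body presses on something with over 40 N, if the wrist force passes 120 N, or if a joint passes its speed limit or range.

ROBOT

A 6-joint arm with a two-finger parallel gripper is mounted at the origin on the work surface. World frame = base frame: x ahead of the robot, y to its left, z up, the work surface at z = 0. Lengths are in mm, angles in rad, forces in N, time in s.
With the tool pointing down it reaches from about 275 to 1000 mm from the base axis. Payload 8.4 kg.
Tool frame: the origin (TCP) lies midway between the tips of the shut fingers; the grasp point (between the pads) lies 19 mm behind it; z points along the fingers, x is the direction in which the jaws open and shut, and the axes are right-handed (so a half turn about z gives the same grasp; the last joint's range is limited). The gripper opens to 85 mm and grips with 20 to 120 N. Pads are 22 mm wide; open, the fingers measure 114 mm over their backs; the gripper's body (76 mm by 85 mm) begins 54 mm behind the grasp point. The pads swing forward as they close: fully open they stand 13 mm farther back than shut.
Start: joints at [-1.173, 0.353, 1.633, -0, 1.155, -0.002], TCP at [243.27, -575.715, 231.281] pointing down, gripper open.
Joint ranges: [-2.63, 2.63], [-0.92, 2.1], [0.06, 2.66], [-1.3, 4.44], [0, 2.69], [-3.02, 3.02]. Speed limits (rad/s): [2.22, 2.22, 2.79, 3.14, 3.14, 3.14].

INTERFACE

Orientations are given as [roll, pitch, yaw] about the fixed x, y, z axes, in that order (R = Rz(yaw) Ry(pitch) Rx(roll)).
In Python, from rig import sense, grab_frame, camera_model, job gives the robot as it stands.
- The arm moves only by the tool arm_command, never from a script. Its argument "plan" is a list of rows, each an object with "translation": the shift along the tool's x, y, z in cm, a list of three; "twist": the turn about the tool's z in rad; "gripper": the opening, from 0 (shut) to 1 (fully open). A call has exactly 5 rows; each row is the pose to reach, as a shift and turn from the pose measured when the call began, along the tool's axes at that moment; what a row does not reach only later rows make up. A row lasts 1/12 s, in which the tool goes at most 41.7 mm and 7.16 degrees, less where a joint would pass 70% of its speed; a pose out of reach is approached as far as the arm can. A call with a gripper value outside its range is refused whole. The fingers move at their own pace and stop on an object; "squeeze" is the grip in N (left out, the last holds). Time passes only in rows, so rows that repeat a pose let the fingers close, or fill a call up. It gives the time, the measured TCP pose, the force and the opening at its end, in the units of the state.
- sense(): the state, without advancing time (a new reading comes with each control period).
- grab_frame(name): name is "scene" or "top"; returns the picture (384x512x3 uint8, blue, green, red); there is no depth.
- camera_model(name): a dict with "fx", "fy", "cx", "cy" (pixels), "dist_coeffs" ([k1, k2, p1, p2, k3] as OpenCV has them; the pictures are not rectified), "pose" (4x4, takes a point from camera to world coordinates). Camera axes: x right, y down, z forward; pixel columns grow to the right and rows downward; lengths in mm; the calibration is good to about 2 mm. A picture is of the moment at which its call begins. camera_model takes no time and is no camera call.
- job.sign_off(): hands the job in, once; it reports no verdict.
The state is a dict: "clock": time; "qpos": joint angles; "qvel": joint speeds; "joint_efforts": joint torques, N m; "eef_pos": TCP position; "tcp_rot": TCP orientation; "contact_force": force on the tool from outside, world axes, zero at the start; "wrist_torque": the same for the moment, N m; "opening": opening from 0.0 (shut) to 1.0 (fully open).
Only numpy, scipy, OpenCV 4.12 (cv2) and the standard library are available. Lean on these libraries where they do the work, as an engineer would, in place of code of your own. Each camera call takes 0.05 s, during which the arm holds its last target.

## Working session

There is one attempt and no reset: what is moved stays moved. The work goes in short steps, Python scripts to look and compute and a tool call to move; the robot and the scene stay as the last step left them, time stands still between calls to the robot, and variables do not carry over. Pictures are saved under pics/ and viewed, and the job is handed in when it is done.

Besides the shell and the picture viewer there is one more tool, called after ">>>" in YAML: its name, and indented under it one key for each argument. arm_command: Moves the arm, as the interface text tells. Its arguments: {"type":"object","properties":{"plan":{"type":"array","items":{"type":"object","properties":{"translation":{"type":"array","items":{"type":"number"}},"twist":{"type":"number"},"gripper":{"type":"number"}}}},"squeeze":{"type":"number"}},"required":["plan"]}

```bash
mkdir -p pics; ls; python3 - <<'E'
from rig import sense, grab_frame, camera_model
import cv2
print(sense())
for n in ("scene","top"):
    m=camera_model(n); print(n,m)
    cv2.imwrite(f"pics/{n}0.png",grab_frame(n))
E
```

```text
pics
{'clock': 0.0, 'qpos': array([-1.17340695e+00,  3.53662078e-01,  1.63416217e+00, -7.00181888e-06,
        1.15521038e+00, -2.37356086e-03]), 'qvel': array([ 0.00032072,  0.00014843,  0.000452  , -0.00059937, -0.00063397,
       -0.00060043]), 'joint_efforts': array([ 3.48912545e-04, -6.05249977e+01, -3.42056680e+01,  7.31253658e-05,
        9.49096080e-03,  2.58540155e-06]), 'eef_pos': array([ 243.0707049 , -575.25662591,  230.54099576]), 'tcp_rot': array([ 3.14158967e+00,  1.44198817e-03, -1.17103056e+00]), 'contact_force': array([-0.30491381,  0.8113931 , -0.41574154]), 'wrist_torque': array([0.01227489, 0.01021791, 0.01445723]), 'opening': 1.0002263934963769}
scene {'fx': 365.49179981943274, 'fy': 365.49179981943274, 'cx': 255.84184973166055, 'cy': 189.44084220785015, 'dist_coeffs': array([-0.03479278,  0.        ,  0.        ,  0.        ,  0.        ]), 'pose': array([[-4.82128753e-01,  5.25043038e-01, -7.01342765e-01,
         1.19232925e+03],
       [ 8.76018980e-01,  2.99822702e-01, -3.77752690e-01,
         3.28246929e+02],
       [ 1.19420629e-02, -7.96515007e-01, -6.04500812e-01,
         7.14449726e+02],
       [ 0.00000000e+00,  0.00000000e+00,  0.00000000e+00,
         1.00000000e+00]])}
top {'fx': 459.2629182986068, 'fy': 459.2629182986068, 'cx': 250.39800080625025, 'cy': 185.173551285311, 'dist_coeffs': array([-0.12527317,  0.        ,  0.        ,  0.        ,  0.        ]), 'pose': array([[ 1.41713109e-02, -9.94639566e-01,  1.02427082e-01,
         4.44786042e+02],
       [-9.99821310e-01, -1.53773680e-02, -1.09947483e-02,
        -4.95861170e+00],
       [ 1.25108707e-02, -1.02252969e-01, -9.94679752e-01,
         1.30982722e+03],
       [ 0.00000000e+00,  0.00000000e+00,  0.00000000e+00,
         1.00000000e+00]])}
```

View pics/scene0.png

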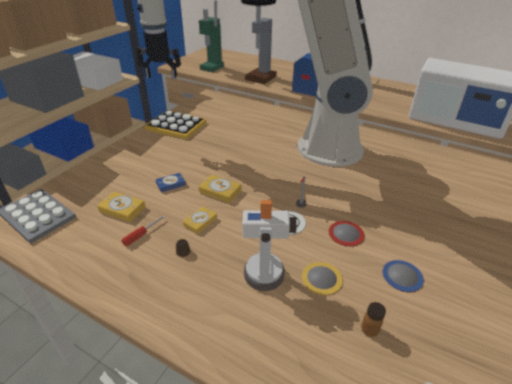

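View pics/top0.png

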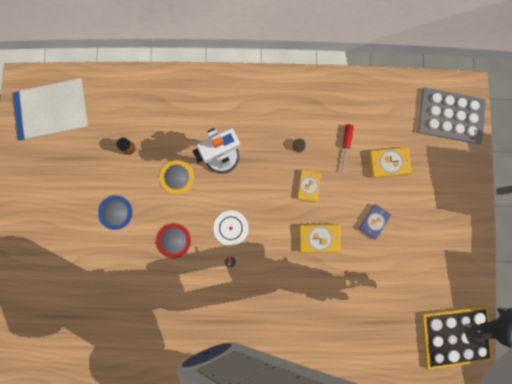

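The scene shows three yellow boxes (top view (309,185), (390,162), (320,238)) and one blue clock at (375,222). No red clock is visible so far. I'll enlarge the top view and measure.

```bash
cat > h.py <<'E'
from rig import sense, grab_frame, camera_model
import cv2, numpy as np
np.set_printoptions(precision=2,suppress=True)
def K(m): return np.array([[m['fx'],0,m['cx']],[0,m['fy'],m['cy']],[0,0,1]])
def ray(n,uv):
    m=camera_model(n); u=cv2.undistortPoints(np.float64(uv).reshape(-1,1,2),K(m),m['dist_coeffs'])[:,0]
    d=np.c_[u,np.ones(len(u))]@m['pose'][:3,:3].T
    return m['pose'][:3,3],d
def plane(n,uv,z):
    o,d=ray(n,uv); return o+d*((z-o[2])/d[:,2])[:,None]
def proj(n,P):
    m=camera_model(n); T=np.linalg.inv(m['pose']); r=cv2.Rodrigues(T[:3,:3])[0]
    return cv2.projectPoints(np.float64(P).reshape(-1,1,3),r,T[:3,3],K(m),m['dist_coeffs'])[0][:,0]
def tri(uvs,uvt):
    o1,d1=ray('scene',[uvs]);o2,d2=ray('top',[uvt]);d1=d1[0];d2=d2[0]
    s=np.linalg.lstsq(np.c_[d1,-d2],o2-o1,rcond=None)[0]
    a=o1+d1*s[0];b=o2+d2*s[1];return (a+b)/2,np.linalg.norm(a-b)
R={'yellow':[((18,110,90),(34,255,255))],'blue':[((105,110,50),(128,255,255))],'red':[((0,130,70),(6,255,255)),((173,130,70),(180,255,255))],'orange':[((7,190,140),(16,255,255))]}
def mask(im,c):
    h=cv2.cvtColor(im,cv2.COLOR_BGR2HSV);return sum(cv2.inRange(h,*map(np.array,r)) for r in R[c])
def blobs(im,c,amin=30):
    cs=cv2.findContours(mask(im,c),cv2.RETR_EXTERNAL,cv2.CHAIN_APPROX_NONE)[0]
    return [k for k in cs if cv2.contourArea(k)>amin]
E
cat > look.py <<'E'
from h import *
import sys
def run(tag,names=("top","scene")):
    for n in names:
        im=grab_frame(n); cv2.imwrite(f"pics/{n}_{tag}.png",im)
        for c in R:
            for k in blobs(im,c,25):
                z=20
                P=plane(n,k.reshape(-1,2),z)[:,:2].astype(np.float32)
                (cx,cy),(w,h),a=cv2.minAreaRect(P)
                (u,v),_=cv2.minEnclosingCircle(k)
                if w<h: w,h,a=h,w,a-90
                print(n,c,f"px {u:.0f},{v:.0f} area {cv2.contourArea(k):.0f} xy@20 {cx:.0f},{cy:.0f} size {w:.0f}x{h:.0f} ang {a:.0f}")
if __name__=="__main__": run(sys.argv[1])
E
python3 look.py 1
python3 - <<'E'
import cv2
im=cv2.imread('pics/top_1.png'); cv2.imwrite('pics/t1c.png',cv2.resize(im[110:270,80:420],None,fx=2.35,fy=2.35,interpolation=cv2.INTER_CUBIC))
im=cv2.imread('pics/scene_1.png'); cv2.imwrite('pics/s1c.png',cv2.resize(im[150:350,80:430],None,fx=2.2,fy=2.2,interpolation=cv2.INTER_CUBIC))
E
```

```text
top yellow px 456,337 area 674 xy@20 149,-617 size 207x165 ang -84
top yellow px 319,238 area 1153 xy@20 432,-214 size 119x79 ang -90
top yellow px 309,185 area 594 xy@20 580,-184 size 87x60 ang -7
top yellow px 176,176 area 932 xy@20 599,192 size 100x97 ang 2
top yellow px 390,162 area 1085 xy@20 651,-420 size 124x81 ang -84
top blue px 115,212 area 786 xy@20 495,364 size 90x90 ang 47
top blue px 227,139 area 50 xy@20 709,49 size 26x21 ang -63
top blue px 20,115 area 180 xy@20 776,672 size 143x16 ang 12
top red px 173,240 area 889 xy@20 419,195 size 96x92 ang -89
top red px 348,136 area 158 xy@20 725,-298 size 68x24 ang -10
top orange px 218,142 area 28 xy@20 701,77 size 21x14 ang -62
scene yellow px 322,278 area 1060 xy@20 614,200 size 101x98 ang -12
scene yellow px 199,218 area 332 xy@20 587,-176 size 99x73 ang -7
scene yellow px 121,205 area 596 xy@20 654,-415 size 140x101 ang -84
scene yellow px 220,188 area 499 xy@20 435,-210 size 135x105 ang -88
scene yellow px 175,124 area 350 xy@20 199,-572 size 253x166 ang -48
scene blue px 403,274 area 120 xy@20 515,371 size 90x81 ang -83

[... 342 characters left out ...]
area 58 xy@20 272,-1621 size 277x26 ang 59
scene blue px 158,89 area 707 xy@20 -124,-976 size 767x108 ang 41
scene blue px 308,74 area 648 xy@20 -699,-392 size 640x117 ang 22
scene blue px 144,56 area 32 xy@20 -450,-1333 size 179x35 ang 46
scene blue px 73,50 area 74 xy@20 -339,-1820 size 147x100 ang 1
scene blue px 114,55 area 930 xy@20 -423,-1599 size 913x260 ang 47
scene blue px 172,28 area 744 xy@20 -1271,-1785 size 1864x148 ang 40
scene blue px 138,24 area 237 xy@20 -1188,-2098 size 1726x55 ang 46
scene blue px 119,10 area 180 xy@20 -1383,-2499 size 993x91 ang 48
scene red px 134,235 area 179 xy@20 728,-291 size 73x32 ang -10
scene red px 346,234 area 634 xy@20 435,203 size 94x94 ang 29
```

View pics/t1c.png

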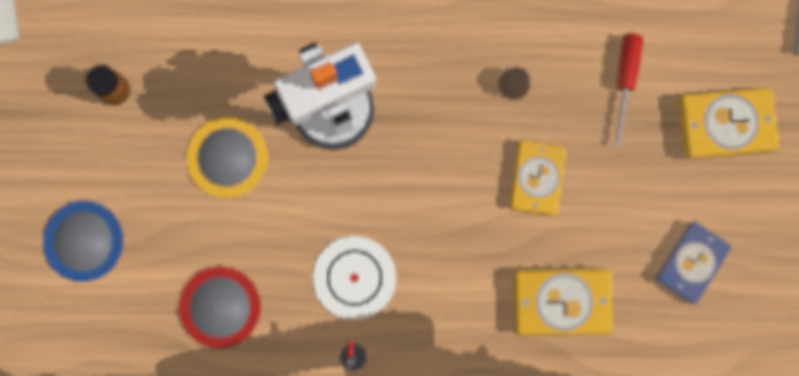

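View pics/s1c.png

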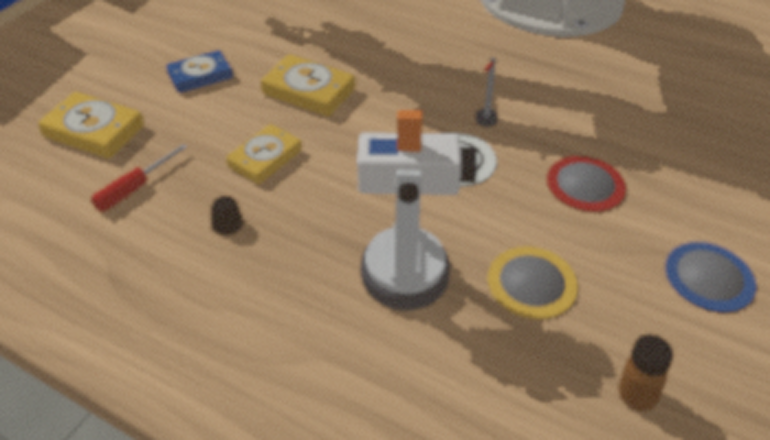

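The yellow boxes in top-view pixels:
- (309,185) measures 87x60 mm.
- (390,162) and (320,238) both measure about 120x80 mm.

The one at (309,185) is both the smallest and the stated 86x58 size, so it is clock_yellow. The red clock is not visible anywhere. Next I'll locate the camera parts and the plate.

```bash
python3 - <<'E'
import cv2
im=cv2.imread('pics/top_1.png'); a=cv2.resize(im[115:185,180:260],None,fx=7,fy=7,interpolation=cv2.INTER_CUBIC)
im=cv2.imread('pics/scene_1.png'); b=cv2.resize(im[190:295,230:310],None,fx=5.5,fy=5.5,interpolation=cv2.INTER_CUBIC)
cv2.imwrite('pics/ca.png',a);cv2.imwrite('pics/cb.png',b)
E
python3 - <<'E'
from h import *
im=cv2.imread('pics/top_1.png')
# plate: white disc ; domes collars
h=cv2.cvtColor(im,cv2.COLOR_BGR2HSV)
w=cv2.inRange(h,(0,0,170),(180,60,255))
for k in cv2.findContours(w,cv2.RETR_EXTERNAL,cv2.CHAIN_APPROX_NONE)[0]:
    if cv2.contourArea(k)>500:
        P=plane('top',k.reshape(-1,2),3)[:,:2].astype(np.float32); print('white',cv2.fitEllipse(P))
for n in('top','scene'):
  im=cv2.imread(f'pics/{n}_1.png')
  for c in('red','yellow','blue'):
    for k in blobs(im,c,100):
        P=plane(n,k.reshape(-1,2),4)[:,:2].astype(np.float32); e=cv2.fitEllipse(P)
        if 80<min(e[1]) and max(e[1])<120: print(n,c,np.array(e[0]),e[1])
o=[]
print('spot',plane('top',[[230.6,228.3]],3))
E
```

```text
white ((457.9951171875, 36.096614837646484), (96.81973266601562, 99.97798919677734), 4.0350565910339355)
white ((682.1338500976562, 68.06190490722656), (99.7238540649414, 114.15242004394531), 39.365753173828125)
white ((801.5125732421875, 572.427978515625), (174.2320556640625, 232.2982635498047), 10.565629959106445)
white ((945.4746704101562, 298.87030029296875), (125.84358978271484, 1032.56591796875), 2.2576584815979004)
white ((1093.607421875, -33.055625915527344), (147.04702758789062, 1786.0001220703125), 1.5576601028442383)
top red [418.61 197.47] (94.8795394897461, 96.1626968383789)
top yellow [601.02 194.18] (98.9983139038086, 99.97020721435547)
top blue [495.48 368.4 ] (91.20016479492188, 91.91690826416016)
scene red [417.93 200.1 ] (94.62303924560547, 96.73027038574219)
scene yellow [601.12 196.69] (100.14708709716797, 102.53495788574219)
scene blue [495.03 370.54] (86.19637298583984, 86.77323913574219)
spot [[455.57  34.99   3.  ]]
```

View pics/ca.png

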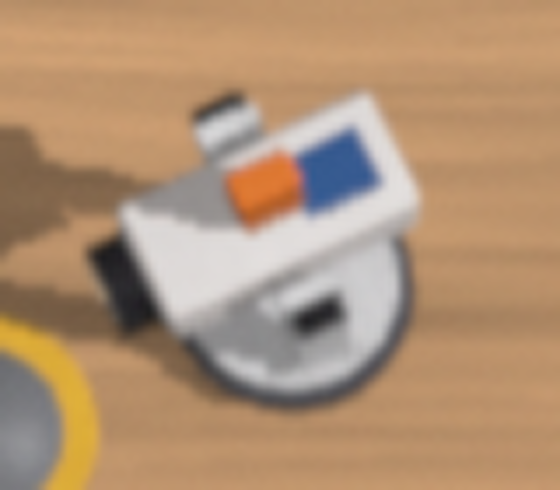

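View pics/cb.png

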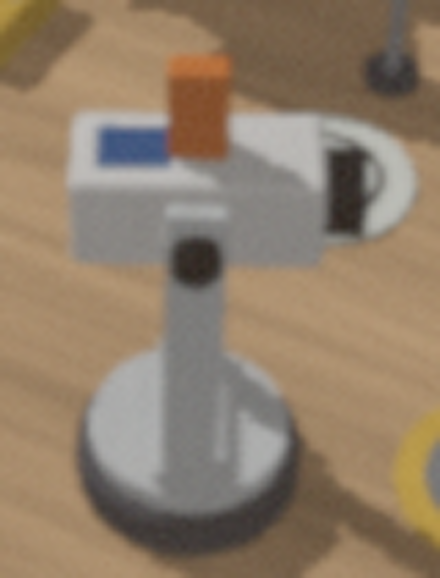

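```bash
python3 - <<'E'
from h import *
print('knobmid',plane('top',[[218.4,145.2]],170), plane('top',[[211.4,130.4],[225.4,160]],170))
print('foot scene z22',plane('scene',[[264.2,268.5]],22))
# foot edge pts in scene (disc top rim): left, right, bottom
pts=np.array([[88,425],[292,420],[185,515],[100,480],[275,480]])/5.5+[230,190]
P=plane('scene',pts,22)[:,:2]
A=np.c_[2*P,np.ones(len(P))];s=np.linalg.lstsq(A,(P**2).sum(1),rcond=None)[0];print('circ',s[:2],np.sqrt(s[2]+s[:2]@s[:2]))
pts=np.array([[410,280],[395,340],[350,385],[290,405],[240,395],[200,350]])/7+[180,115]
P=plane('top',pts,11)[:,:2]
A=np.c_[2*P,np.ones(len(P))];s=np.linalg.lstsq(A,(P**2).sum(1),rcond=None)[0];print('circ top',s[:2],np.sqrt(s[2]+s[:2]@s[:2]))
# tab top: top view face corners ; scene top face
tt=np.array([[228,178],[288,155],[303,188],[243,212]]).mean(0)/7+[180,115]
ts=np.array([[168,60],[232,60],[230,75],[168,75]]).mean(0)/5.5+[230,190]
print('tabtop',tri(ts,tt),ts,tt)
# head top corners
top=np.array([[123,208],[370,95],[420,195],[188,328]])/7+[180,115]
sc=np.array([[320,118],[80,115],[70,185],[322,188]])/5.5+[230,190]
for a,b in zip(sc,top): print('corner',tri(a,b))
E
```

```text
knobmid [[662.14  64.49 170.  ]] [[699.94  83.09 170.  ]
 [624.69  46.07 170.  ]]
foot scene z22 [[658.71  67.31  22.  ]]
circ [658.74  67.73] 46.11576229489382
circ top [659.84  63.14] 46.72617518767278
tabtop (array([659.49,  64.11, 230.22]), np.float64(4.291669396975369)) [266.27 202.27] [217.93 141.18]
corner (array([652.49, 112.96, 220.27]), np.float64(2.7588587203104744))
corner (array([693.29,  30.09, 217.31]), np.float64(5.891915962278367))
corner (array([670.79,  12.45, 155.34]), np.float64(4.675543007263475))
corner (array([619.87,  99.12, 152.49]), np.float64(11.047740621659093))
```

```bash
cat > go.py <<'E'
from h import *
import sys
x,y,z=map(float,sys.argv[1:4]); yaw=float(sys.argv[4]) if len(sys.argv)>4 else None
s=sense();p=s['eef_pos'];w=s['tcp_rot'][2]
d=np.array([x,y,z])-p
from scipy.spatial.transform import Rotation as Ro
M=Ro.from_euler('xyz',s['tcp_rot']).as_matrix()
t=M.T@d/10
tw=0
if yaw is not None:
    tw=-((yaw-w+np.pi/2)%np.pi-np.pi/2)
print('t',s['clock'],'pos',p,'rpy',s['tcp_rot'],'q1,6',s['qpos'][[0,5]],'open',s['opening'],'F',s['contact_force'])
print('shift cm',t,'len mm',np.linalg.norm(d),'twist',tw,'rowsN',np.linalg.norm(d)/41.7,abs(tw)/.125)
E
python3 go.py 660 65 320 0.457; python3 - <<'E'
from h import *
print(plane('top',[[217.93,141.18]],234))
E
```

```text
t 0.2 pos [ 243.17 -575.45  230.84] rpy [-3.14  0.   -1.17] q1,6 [-1.17 -0.  ] open 1.00433315618263 F [ 0.06 -0.2   0.22]
shift cm [-42.78 -63.32  -8.88] len mm 769.3373608133238 twist 1.513585248317452 rowsN 18.449337189767956 12.108681986539615
[[659.65  61.93 234.  ]]
```

>>> arm_command:
  plan:
    - {"translation": [-2, -3, -3], "twist": -0.12, "gripper": 1}
    - {"translation": [-4, -6, -6], "twist": -0.24, "gripper": 1}
    - {"translation": [-6, -9, -8], "twist": -0.36, "gripper": 1}
    - {"translation": [-8, -12, -8.9], "twist": -0.48, "gripper": 1}
    - {"translation": [-10, -15, -8.9], "twist": -0.6, "gripper": 1}
  squeeze: 40

```text
clock: 0.62
eef_pos: [343.7, -424.8, 322.9]
tcp_rot: [3.141, -0.004, -0.566]
contact_force: [-0.1, 0.2, -0.0]
opening: 1.002
```

```bash
python3 go.py 660 65 320 0.457
```

```text
t 0.6167 pos [ 343.66 -424.79  322.89] rpy [ 3.14 -0.   -0.57] q1,6 [-0.89 -0.33] open 1.0015048825334187 F [-0.09  0.23 -0.05]
shift cm [  0.43 -58.3    0.23] len mm 583.0689732763626 twist -1.023107627182342 rowsN 13.982469383126201 8.184861017458736
```

>>> arm_command:
  plan:
    - {"translation": [0, -4, 0], "twist": -0.12, "gripper": 1}
    - {"translation": [0, -8, 0], "twist": -0.24, "gripper": 1}
    - {"translation": [0.2, -12, 0], "twist": -0.36, "gripper": 1}
    - {"translation": [0.2, -16, 0], "twist": -0.48, "gripper": 1}
    - {"translation": [0.2, -20, 0], "twist": -0.6, "gripper": 1}

```text
clock: 1.03
eef_pos: [453.2, -255.3, 322.8]
tcp_rot: [3.139, -0.003, 0.04]
contact_force: [0.3, -2.0, 0.0]
opening: 0.998
```

```bash
python3 go.py 660 65 320 0.457
```

```text
t 1.0333 pos [ 453.24 -255.28  322.82] rpy [ 3.14 -0.    0.04] q1,6 [-0.52 -0.55] open 0.9980930059869261 F [ 0.27 -2.03  0.04]
shift cm [ 21.93 -31.18   0.24] len mm 381.2269416497776 twist -0.417303380611874 rowsN 9.142132893280037 3.338427044894992
```

>>> arm_command:
  plan:
    - {"translation": [2.3, -3.2, 0], "twist": -0.1, "gripper": 1}
    - {"translation": [4.6, -6.4, 0], "twist": -0.2, "gripper": 1}
    - {"translation": [6.9, -9.6, 0], "twist": -0.3, "gripper": 1}
    - {"translation": [9.2, -12.8, 0], "twist": -0.4, "gripper": 1}
    - {"translation": [11.5, -16, 0], "twist": -0.42, "gripper": 1}

```text
clock: 1.45
eef_pos: [562.5, -88.9, 322.7]
tcp_rot: [3.138, -0.001, 0.466]
contact_force: [0.1, -0.7, -0.4]
opening: 1.002
```

```bash
python3 go.py 660 64 320 0.457
```

```text
t 1.45 pos [562.46 -88.86 322.67] rpy [ 3.14 -0.    0.47] q1,6 [-0.16 -0.62] open 1.002152370154527 F [ 0.08 -0.67 -0.35]
shift cm [15.58 -9.28  0.25] len mm 181.34418378186086 twist 0.008960038419355554 rowsN 4.348781385656135 0.07168030735484443
```

>>> arm_command:
  plan:
    - {"translation": [3.5, -2.1, 0], "twist": 0, "gripper": 1}
    - {"translation": [7, -4.2, 0], "twist": 0, "gripper": 1}
    - {"translation": [10.5, -6.3, 0], "twist": 0.01, "gripper": 1}
    - {"translation": [14, -8.3, 0], "twist": 0.01, "gripper": 1}
    - {"translation": [15.6, -9.3, 0], "twist": 0.01, "gripper": 1}

```text
clock: 1.87
eef_pos: [661.8, 68.4, 321.9]
tcp_rot: [3.139, -0.002, 0.458]
contact_force: [-0.4, 0.5, -0.8]
opening: 0.998
```

```bash
python3 go.py 660 64 204 0.457; python3 look.py 2; python3 - <<'E'
import cv2
im=cv2.imread('pics/scene_2.png'); cv2.imwrite('pics/s2c.png',cv2.resize(im[130:300,180:380],None,fx=3.5,fy=3.5,interpolation=cv2.INTER_CUBIC))
E
```

```text
t 1.8667 pos [661.81  68.41 321.86] rpy [ 3.14 -0.    0.46] q1,6 [ 0.1  -0.36] open 0.9981737593266296 F [-0.41  0.45 -0.82]
shift cm [-0.38  0.28 11.79] len mm 117.95490992912302 twist 0.0009319299818195681 rowsN 2.8286549143674584 0.007455439854556545
top yellow px 456,337 area 3703 xy@20 149,-617 size 207x165 ang -84
top yellow px 319,238 area 1158 xy@20 432,-214 size 119x79 ang -90
top yellow px 309,185 area 593 xy@20 580,-184 size 87x61 ang -7
top yellow px 184,170 area 120 xy@20 623,165 size 78x27 ang 41
top yellow px 390,162 area 1086 xy@20 651,-420 size 124x81 ang -84
top blue px 115,212 area 784 xy@20 495,364 size 90x90 ang 47
top blue px 228,139 area 26 xy@20 709,47 size 23x11 ang 1
top blue px 20,115 area 164 xy@20 776,672 size 143x16 ang 12
top red px 160,240 area 44 xy@20 420,237 size 45x13 ang -7
top red px 347,136 area 158 xy@20 725,-298 size 70x24 ang -10
scene yellow px 322,278 area 1059 xy@20 615,200 size 100x99 ang -61
scene yellow px 199,218 area 328 xy@20 587,-176 size 99x73 ang -8
scene yellow px 121,206 area 596 xy@20 654,-413 size 142x100 ang -84
scene yellow 
[... 268 characters left out ...]
,144 area 1834 xy@20 447,-911 size 298x278 ang -87
scene blue px 484,106 area 773 xy@20 -729,512 size 454x184 ang -5
scene blue px 133,104 area 409 xy@20 93,-934 size 402x108 ang 47
scene blue px 0,88 area 58 xy@20 275,-1618 size 285x26 ang 59
scene blue px 309,74 area 226 xy@20 -692,-402 size 639x93 ang 26
scene blue px 73,50 area 75 xy@20 -338,-1819 size 151x99 ang 3
scene blue px 114,55 area 926 xy@20 -424,-1599 size 916x260 ang 47
scene blue px 155,57 area 3496 xy@20 -935,-1593 size 2786x456 ang 44
scene blue px 120,10 area 180 xy@20 -1376,-2504 size 994x96 ang 47
scene red px 134,235 area 177 xy@20 728,-292 size 72x31 ang -10
scene red px 346,233 area 620 xy@20 436,202 size 95x93 ang 16
```

View pics/s2c.png

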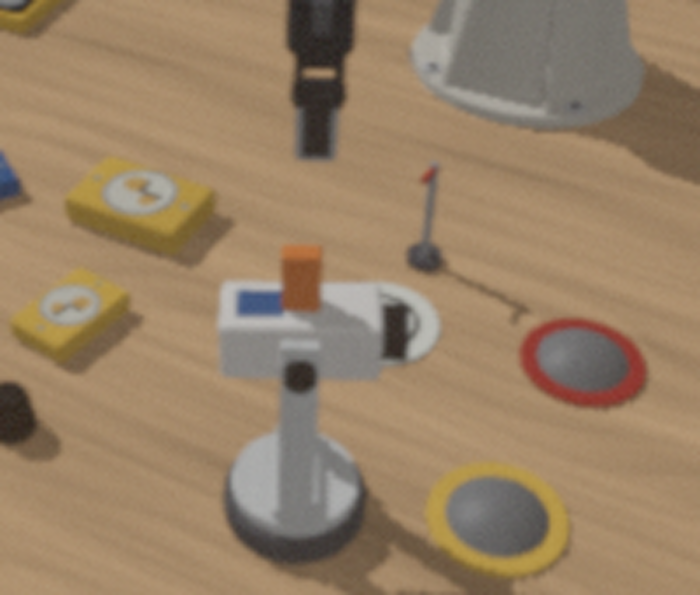

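View pics/top_2.png

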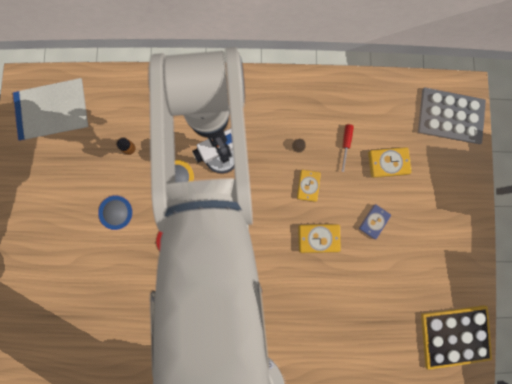

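Nothing red other than the collar and the screwdriver handle, so the red clock is absent. The open fingers hang above the orange tab at crop (302,275). I'll descend onto the tab.

>>> arm_command:
  plan:
    - {"translation": [-0.4, 0.3, 2.4], "twist": 0, "gripper": 1}
    - {"translation": [-0.4, 0.3, 5], "twist": 0, "gripper": 1}
    - {"translation": [-0.4, 0.3, 8], "twist": 0, "gripper": 1}
    - {"translation": [-0.4, 0.3, 10.5], "twist": 0, "gripper": 1}
    - {"translation": [-0.4, 0.3, 11.8], "twist": 0, "gripper": 1}

```text
clock: 2.38
eef_pos: [656.9, 61.5, 200.1]
tcp_rot: [3.14, 0.003, 0.459]
contact_force: [-0.3, 0.1, -0.3]
opening: 0.999
```

>>> arm_command:
  plan:
    - {"translation": [0, 0, 0.0], "twist": 0, "gripper": 0.8}
    - {"translation": [0, 0, 0], "twist": 0, "gripper": 0.6}
    - {"translation": [0, 0, 0], "twist": 0, "gripper": 0.5}
    - {"translation": [0, 0, 0], "twist": 0, "gripper": 0.4}
    - {"translation": [0, 0, 0], "twist": 0, "gripper": 0.35}
  squeeze: 30

```text
clock: 2.8
eef_pos: [657.8, 61.5, 201.9]
tcp_rot: [3.139, 0.001, 0.459]
contact_force: [0.1, 0.1, -0.1]
opening: 0.348
```

```bash
python3 go.py 660 64 204 0.457; python3 look.py 3 >/dev/null; python3 - <<'E'
import cv2
im=cv2.imread('pics/scene_3.png'); cv2.imwrite('pics/s3c.png',cv2.resize(im[150:290,200:340],None,fx=4,fy=4,interpolation=cv2.INTER_CUBIC))
E
```

```text
t 2.8 pos [657.8   61.52 201.91] rpy [3.14 0.   0.46] q1,6 [ 0.09 -0.36] open 0.34829161888493293 F [ 0.14  0.11 -0.09]
shift cm [ 0.31 -0.12 -0.21] len mm 3.9124139684659274 twist 0.0015620441080628211 rowsN 0.09382287694162894 0.012496352864502569
```

View pics/s3c.png

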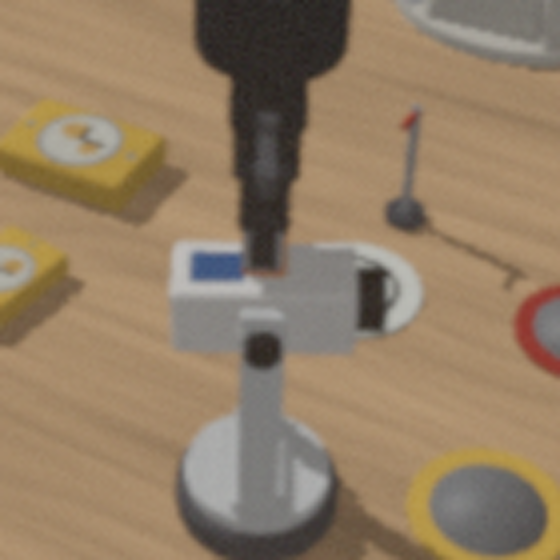

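The fingers straddle the tab at about crop (265,265), so I'll close.

>>> arm_command:
  plan:
    - {"translation": [0.2, -0.1, 0.0], "twist": 0, "gripper": 0.25}
    - {"translation": [0.2, -0.1, 0], "twist": 0, "gripper": 0.2}
    - {"translation": [0.2, -0.1, 0], "twist": 0, "gripper": 0.1}
    - {"translation": [0.2, -0.1, 0], "twist": 0, "gripper": 0}
    - {"translation": [0.2, -0.1, 0], "twist": 0, "gripper": 0}
  squeeze: 30

```text
clock: 3.32
eef_pos: [662.8, 65.0, 202.7]
tcp_rot: [3.138, -0.007, 0.459]
contact_force: [14.7, 6.6, -4.7]
opening: 0.157
```

```bash
python3 go.py 660 64 204 0.457
```

```text
t 3.3167 pos [662.8   65.04 202.7 ] rpy [ 3.14 -0.01  0.46] q1,6 [ 0.1  -0.36] open 0.15743052881040018 F [14.74  6.65 -4.73]
shift cm [-0.3  -0.03 -0.13] len mm 3.258459548564623 twist 0.0018426192331220115 rowsN 0.07814051675214922 0.014740953864976092
```

>>> arm_command:
  plan:
    - {"translation": [0, 0, 0], "twist": -0.06, "gripper": 0}
    - {"translation": [0, 0, 0], "twist": -0.15, "gripper": 0}
    - {"translation": [0, 0, 0], "twist": -0.25, "gripper": 0}
    - {"translation": [0, 0, 0], "twist": -0.35, "gripper": 0}
    - {"translation": [0, 0, 0], "twist": -0.42, "gripper": 0}
  squeeze: 60

```text
clock: 3.73
eef_pos: [663.2, 65.4, 202.8]
tcp_rot: [3.135, -0.005, 0.884]
contact_force: [3.6, 1.5, -2.2]
opening: 0.154
```

```bash
python3 go.py 662.5 65 204 1.713
```

```text
t 3.7333 pos [663.17  65.39 202.75] rpy [ 3.13 -0.01  0.88] q1,6 [ 0.1  -0.79] open 0.15417214533667273 F [ 3.59  1.48 -2.19]
shift cm [-0.07 -0.03 -0.13] len mm 1.4697681780862661 twist -0.8285532474679176 rowsN 0.03524623928264427 6.628425979743341
```

>>> arm_command:
  plan:
    - {"translation": [0, 0, 0], "twist": -0.08, "gripper": 0}
    - {"translation": [0, 0, 0], "twist": -0.18, "gripper": 0}
    - {"translation": [0, 0, 0], "twist": -0.28, "gripper": 0}
    - {"translation": [0, 0, 0], "twist": -0.38, "gripper": 0}
    - {"translation": [0, 0, 0], "twist": -0.46, "gripper": 0}

```text
clock: 4.15
eef_pos: [663.2, 65.5, 202.7]
tcp_rot: [3.133, -0.002, 1.35]
contact_force: [2.0, 0.3, -2.2]
opening: 0.159
```

```bash
python3 go.py 662.5 65 204 1.713; python3 look.py 4 >/dev/null; python3 - <<'E'
import cv2
im=cv2.imread('pics/scene_4.png'); cv2.imwrite('pics/s4c.png',cv2.resize(im[150:290,200:340],None,fx=4,fy=4,interpolation=cv2.INTER_CUBIC))
E
```

```text
t 4.15 pos [663.25  65.55 202.7 ] rpy [ 3.13 -0.    1.35] q1,6 [ 0.1  -1.25] open 0.15907690259254723 F [ 2.03  0.26 -2.23]
shift cm [-0.07 -0.06 -0.13] len mm 1.5930644297662917 twist -0.36322170967073353 rowsN 0.0382029839272492 2.9057736773658682
```

View pics/s4c.png

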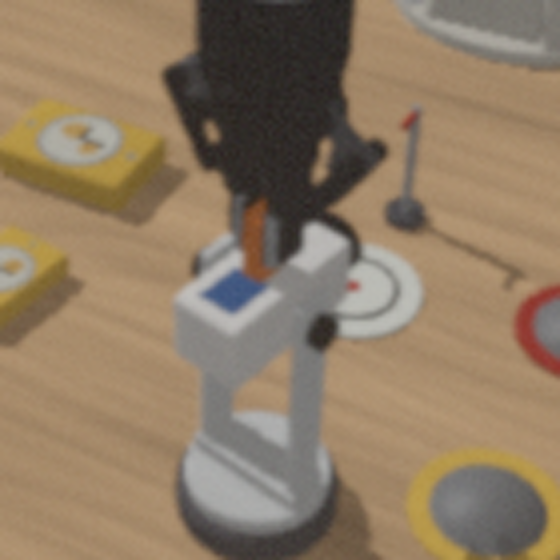

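The head turns with the grip, and the lens is now swinging toward the plate at crop (350,290). I'll finish the swivel.

>>> arm_command:
  plan:
    - {"translation": [0, 0, 0], "twist": -0.08, "gripper": 0}
    - {"translation": [0, 0, 0], "twist": -0.18, "gripper": 0}
    - {"translation": [0, 0, 0], "twist": -0.28, "gripper": 0}
    - {"translation": [0, 0, 0], "twist": -0.36, "gripper": 0}
    - {"translation": [0, 0, 0], "twist": -0.37, "gripper": 0}

```text
clock: 4.67
eef_pos: [663.2, 65.6, 202.7]
tcp_rot: [3.133, 0.002, 1.717]
contact_force: [1.6, 0.1, -1.7]
opening: 0.153
```

```bash
python3 go.py 663 65.5 203 1.715; python3 go.py 646.5 63 200 1.715
```

```text
t 4.6667 pos [663.24  65.62 202.7 ] rpy [3.13 0.   1.72] q1,6 [ 0.1  -1.62] open 0.15294650427388048 F [ 1.59  0.14 -1.75]
shift cm [-0.01 -0.02 -0.03] len mm 0.3968186854145178 twist 0.001959371199273363 rowsN 0.009516035621451266 0.015674969594186905
t 4.6667 pos [663.24  65.62 202.7 ] rpy [3.13 0.   1.72] q1,6 [ 0.1  -1.62] open 0.15294650427388048 F [ 1.59  0.14 -1.75]
shift cm [-0.02 -1.7   0.26] len mm 17.154271102549735 twist 0.001959371199273363 rowsN 0.41137340773500564 0.015674969594186905
```

>>> arm_command:
  plan:
    - {"translation": [0, -0.4, 0.05], "twist": 0, "gripper": 0}
    - {"translation": [0, -0.8, 0.1], "twist": 0, "gripper": 0}
    - {"translation": [0, -1.2, 0.17], "twist": 0, "gripper": 0}
    - {"translation": [0, -1.6, 0.27], "twist": 0, "gripper": 0}
    - {"translation": [0, -1.75, 0.27], "twist": 0, "gripper": 0}
  squeeze: 40

```text
clock: 5.08
eef_pos: [649.8, 63.8, 201.6]
tcp_rot: [3.123, 0.002, 1.712]
contact_force: [12.7, 1.9, -5.0]
opening: 0.154
```

```bash
python3 go.py 646.5 63 200 1.715;  python3 look.py 5 >/dev/null; python3 - <<'E'
import cv2
im=cv2.imread('pics/scene_5.png'); cv2.imwrite('pics/s5c.png',cv2.resize(im[180:290,210:320],None,fx=5,fy=5,interpolation=cv2.INTER_CUBIC))
E
```

```text
t 5.0833 pos [649.81  63.78 201.55] rpy [3.12 0.   1.71] q1,6 [ 0.1  -1.62] open 0.15378556199345933 F [12.68  1.92 -4.99]
shift cm [-0.03 -0.34  0.15] len mm 3.7395646662432793 twist -0.0030261543760250476 rowsN 0.08967780974204506 0.02420923500820038
```

View pics/s5c.png

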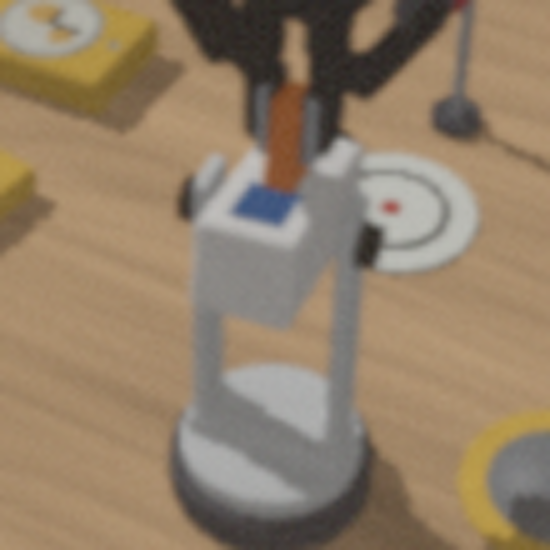

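>>> arm_command:
  plan:
    - {"translation": [0, -0.4, 0.05], "twist": 0, "gripper": 0}
    - {"translation": [0, -0.6, 0.15], "twist": 0, "gripper": 0}
    - {"translation": [0, -0.75, 0.15], "twist": 0, "gripper": 0}
    - {"translation": [0, -0.75, 0.15], "twist": 0, "gripper": 0}
    - {"translation": [0, -0.75, 0.15], "twist": 0, "gripper": 0}

```text
clock: 5.6
eef_pos: [645.9, 63.3, 200.8]
tcp_rot: [3.115, 0.001, 1.707]
contact_force: [13.3, 1.9, -8.5]
opening: 0.151
```

```bash
python3 go.py 646.5 63 200 1.715
```

```text
t 5.6 pos [645.92  63.33 200.76] rpy [3.12 0.   1.71] q1,6 [ 0.1  -1.61] open 0.15098224242850333 F [13.32  1.88 -8.47]
shift cm [-0.04  0.05  0.08] len mm 1.0096186515339156 twist -0.007850950568921933 rowsN 0.024211478454050733 0.06280760455137546
```

>>> arm_command:
  plan:
    - {"translation": [0, -0.1, 0], "twist": 0, "gripper": 0}
    - {"translation": [0, 0, 0], "twist": 0, "gripper": 0.3}
    - {"translation": [0, 0, 0], "twist": 0, "gripper": 0.6}
    - {"translation": [0, 0, 0], "twist": 0, "gripper": 0.9}
    - {"translation": [0, 0, -1], "twist": 0, "gripper": 1}

```text
clock: 6.02
eef_pos: [644.2, 63.1, 209.3]
tcp_rot: [3.119, 0.001, 1.706]
contact_force: [-0.3, -0.7, -1.7]
opening: 0.713
```

>>> arm_command:
  plan:
    - {"translation": [0, 0, -2], "twist": 0, "gripper": 1}
    - {"translation": [0, 0, -4], "twist": 0, "gripper": 1}
    - {"translation": [0, 0, -7], "twist": 0, "gripper": 1}
    - {"translation": [0, 0, -10], "twist": 0, "gripper": 1}
    - {"translation": [0, 0, -12], "twist": 0, "gripper": 1}

```text
clock: 6.43
eef_pos: [641.9, 62.9, 333.4]
tcp_rot: [3.116, 0.001, 1.705]
contact_force: [0.6, -0.7, 0.9]
opening: 1.001
```

```bash
python3 go.py 500 -190 320 -0.06
```

```text
t 6.4333 pos [641.91  62.91 333.44] rpy [3.12 0.   1.71] q1,6 [ 0.1  -1.61] open 1.0011473236176804 F [ 0.61 -0.66  0.86]
shift cm [-23.16 -17.48   0.92] len mm 290.30852421771584 twist -1.37642627271862 rowsN 6.961835113134672 11.01141018174896
```

```bash
python3 look.py 6 | grep -E "top (yellow|blue)"; python3 - <<'E'
import cv2
from h import *
im=cv2.imread('pics/scene_6.png'); cv2.imwrite('pics/s6c.png',cv2.resize(im[180:290,210:320],None,fx=5,fy=5,interpolation=cv2.INTER_CUBIC))
im=cv2.imread('pics/top_6.png'); cv2.imwrite('pics/t6c.png',cv2.resize(im[110:260,100:400],None,fx=2.6,fy=2.6,interpolation=cv2.INTER_CUBIC))
for n,rois in (('top',{'y':(309,185),'b':(375,221)}),('scene',{'y':(200,217),'b':(171,181)})):
  im=cv2.imread(f'pics/{n}_6.png');h=cv2.cvtColor(im,cv2.COLOR_BGR2HSV)
  for k,(u,v) in rois.items():
    r=12 if n=='top' else 14
    w=cv2.inRange(h[v-r:v+r,u-r:u+r],(0,0,140),(180,75,255))
    c=max(cv2.findContours(w,cv2.RETR_EXTERNAL,cv2.CHAIN_APPROX_NONE)[0],key=cv2.contourArea).reshape(-1,2)+[u-r,v-r]
    P=plane(n,c,20)[:,:2].astype(np.float32); print(n,k,cv2.minEnclosingCircle(P),np.array(cv2.fitEllipse(P)[0]),cv2.fitEllipse(P)[1])
E
```

```text
top yellow px 456,337 area 3705 xy@20 149,-616 size 208x165 ang -84
top yellow px 319,238 area 1156 xy@20 432,-214 size 119x79 ang -90
top yellow px 309,185 area 595 xy@20 580,-184 size 87x61 ang -8
top yellow px 180,176 area 196 xy@20 602,167 size 98x47 ang 4
top yellow px 390,162 area 1087 xy@20 651,-420 size 124x81 ang -84
top blue px 115,212 area 784 xy@20 495,364 size 90x90 ang 47
top blue px 20,115 area 162 xy@20 776,672 size 143x16 ang 12
top y ((581.0718383789062, -184.94895935058594), 23.854888916015625) [ 580.99 -184.87] (45.146602630615234, 46.5140495300293)
top b ((477.5143127441406, -378.8439025878906), 27.988550186157227) [ 479.05 -377.75] (45.29961013793945, 52.23973083496094)
scene y ((578.3821411132812, -183.81190490722656), 24.84412956237793) [ 579.03 -183.41] (45.19468688964844, 47.861690521240234)
scene b ((471.05133056640625, -379.3913879394531), 30.46949577331543) [ 473.19 -378.49] (48.36214065551758, 56.12955093383789)
```

View pics/s6c.png

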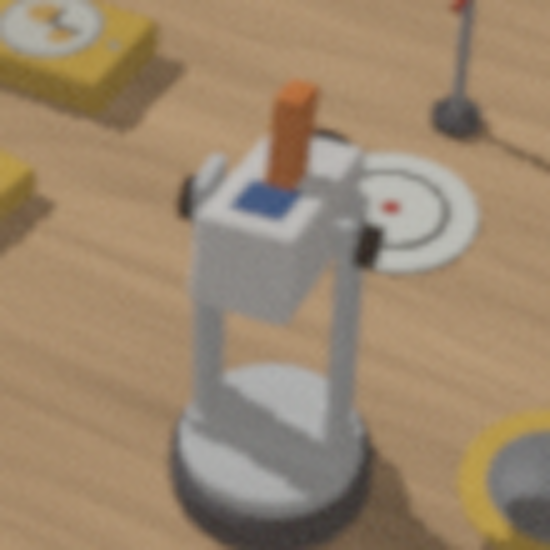

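View pics/t6c.png

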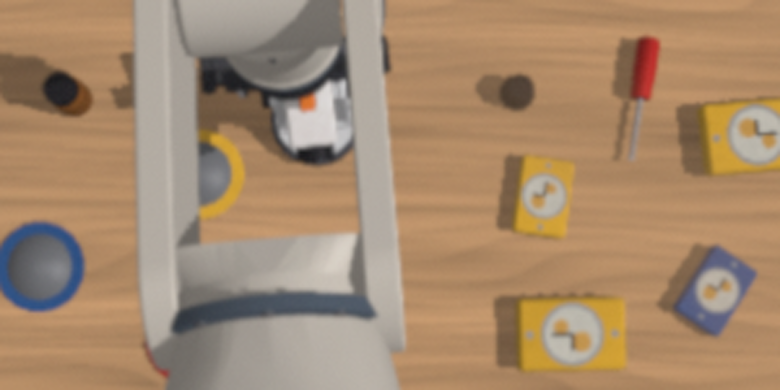

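Camera check: the tab top is at scene px of about (269.6,198.4). I'll compare that with predicted tilts. The yellow clock's dial gives a centre of (580,-184).

```bash
python3 - <<'E'
from h import *
A=np.array([663,65.3,170]);V=np.array([457,35.5,100])
l=np.array([V[0]-A[0],V[1]-A[1],0]);l/=np.linalg.norm(l)
for t in(.15,.25,.325,.4):
    f=np.cos(t)*l-np.sin(t)*np.array([0,0,1]); up=np.sin(t)*l+np.cos(t)*np.array([0,0,1])
    P=[A+64*up, A+22*up-12*f, A-50*f+22*up]
    print(t,'scene',proj('scene',P).ravel(),'top tabtop,lensfront',proj('top',[A+64*up,A+68*f]).ravel())
E
python3 go.py 580 -184 120 1.45
python3 - <<'E'
import cv2
im=cv2.imread('pics/top_6.png'); cv2.imwrite('pics/t6d.png',cv2.resize(im[125:185,190:250],None,fx=9,fy=9,interpolation=cv2.INTER_CUBIC))
E
```

```text
0.15 scene [266.53 199.48 263.17 218.98 257.05 228.34] top tabtop,lensfront [217.05 143.75 221.54 171.63]
0.25 scene [267.49 198.23 263.55 218.02 257.62 225.76] top tabtop,lensfront [217.4  146.42 221.6  171.45]
0.325 scene [268.18 197.47 263.85 217.35 258.09 223.81] top tabtop,lensfront [217.66 148.41 221.63 171.14]
0.4 scene [268.84 196.88 264.14 216.72 258.6  221.87] top tabtop,lensfront [217.93 150.38 221.64 170.7 ]
t 6.5333 pos [643.15  63.05 334.9 ] rpy [3.11 0.   1.71] q1,6 [ 0.1  -1.61] open 1.0002608435471845 F [0.46 0.18 1.22]
shift cm [-23.6  -10.22  21.22] len mm 333.4696902984072 twist 0.25525657444441885 rowsN 7.996875067108086 2.042052595555351
```

View pics/t6d.png

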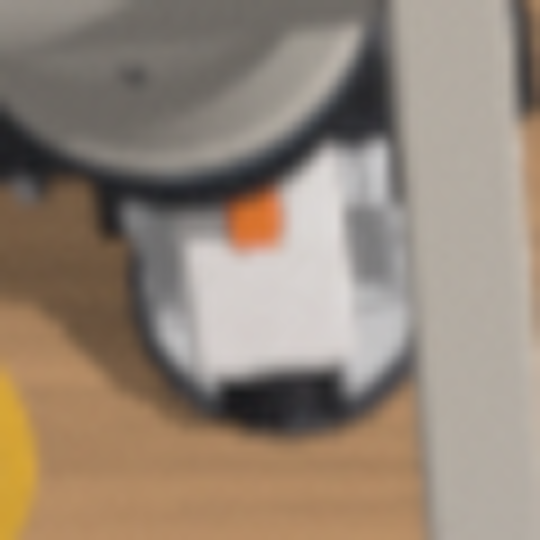

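The lens front at px (221,171) matches the prediction. The tab's front edge at row 152 suggests a tilt of about 0.29, which is within tolerance. On to the yellow clock.

>>> arm_command:
  plan:
    - {"translation": [-3.5, -1.5, 0], "twist": 0.06, "gripper": 1}
    - {"translation": [-7, -3, 0.5], "twist": 0.12, "gripper": 1}
    - {"translation": [-10.5, -4.5, 2], "twist": 0.18, "gripper": 1}
    - {"translation": [-13.5, -5.8, 4.5], "twist": 0.25, "gripper": 1}
    - {"translation": [-16, -7, 7], "twist": 0.255, "gripper": 1}

```text
clock: 6.95
eef_pos: [596.6, -106.8, 263.0]
tcp_rot: [3.11, -0.006, 1.445]
contact_force: [1.4, -0.9, 0.3]
opening: 1.001
```

```bash
python3 go.py 580 -184 100 1.44
```

```text
t 6.95 pos [ 596.63 -106.79  262.97] rpy [ 3.11 -0.01  1.45] q1,6 [-0.18 -1.63] open 1.0007677332523066 F [ 1.39 -0.85  0.32]
shift cm [-7.96 -1.19 16.22] len mm 181.09716052516586 twist 0.005079771922872567 rowsN 4.34285756655074 0.040638175382980535
```

>>> arm_command:
  plan:
    - {"translation": [-2, -0.3, 3.5], "twist": 0, "gripper": 1}
    - {"translation": [-4, -0.6, 7], "twist": 0, "gripper": 1}
    - {"translation": [-6, -0.9, 10.5], "twist": 0, "gripper": 1}
    - {"translation": [-8, -1.2, 13.5], "twist": 0, "gripper": 1}
    - {"translation": [-8, -1.2, 15], "twist": 0, "gripper": 1}

```text
clock: 7.37
eef_pos: [575.9, -186.4, 108.0]
tcp_rot: [3.116, -0.006, 1.443]
contact_force: [-0.7, -0.2, 0.3]
opening: 0.996
```

```bash
python3 go.py 580 -184 0 1.44; python3 - <<'E'
from h import *
im=grab_frame('scene'); cv2.imwrite('pics/s7.png',im); cv2.imwrite('pics/s7c.png',cv2.resize(im[140:260,140:280],None,fx=5,fy=5,interpolation=cv2.INTER_CUBIC))
im=grab_frame('top');cv2.imwrite('pics/t7.png',im)
E
```

```text
t 7.3667 pos [ 575.89 -186.43  108.02] rpy [ 3.12 -0.01  1.44] q1,6 [-0.32 -1.77] open 0.9958862370580162 F [-0.72 -0.23  0.26]
shift cm [ 0.23  0.1  10.81] len mm 108.12186410625411 twist 0.0026794185260867742 rowsN 2.5928504581835514 0.021435348208694194
```

View pics/s7c.png

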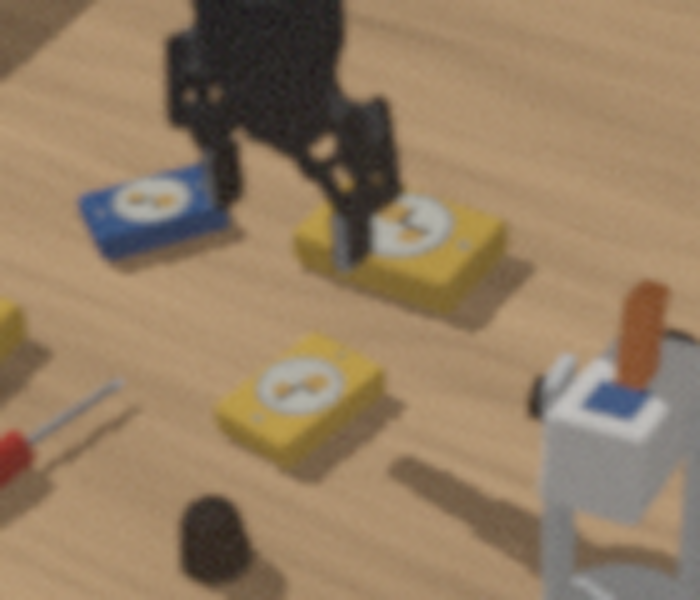

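View pics/t7.png

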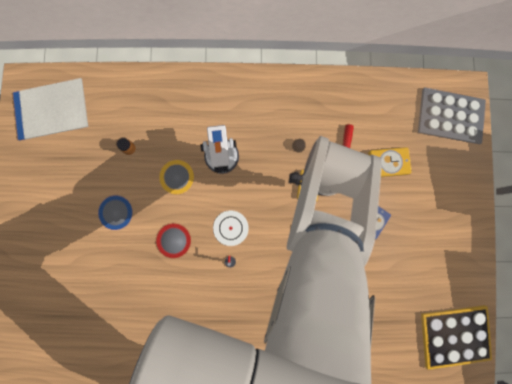

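The open gripper is above the small yellow clock (crop (300,400)), and the head now points at the plate. I'll descend.

>>> arm_command:
  plan:
    - {"translation": [0.2, 0.1, 2], "twist": 0, "gripper": 1}
    - {"translation": [0.2, 0.1, 4.5], "twist": 0, "gripper": 1}
    - {"translation": [0.2, 0.1, 7], "twist": 0, "gripper": 1}
    - {"translation": [0.2, 0.1, 8.5], "twist": 0, "gripper": 1}
    - {"translation": [0.2, 0.1, 8.8], "twist": 0, "gripper": 1}

```text
clock: 7.88
eef_pos: [579.2, -181.1, 19.6]
tcp_rot: [3.12, -0.008, 1.443]
contact_force: [0.0, 0.2, 1.1]
opening: 1.0
```

```bash
python3 go.py 580 -184 0 1.44; python3 - <<'E'
from h import *
im=grab_frame('scene'); cv2.imwrite('pics/s8c.png',cv2.resize(im[160:260,150:250],None,fx=6,fy=6,interpolation=cv2.INTER_CUBIC))
E
```

```text
t 7.8833 pos [ 579.23 -181.14   19.6 ] rpy [ 3.12 -0.01  1.44] q1,6 [-0.31 -1.77] open 1.0003666224705519 F [0.02 0.23 1.1 ]
shift cm [-0.29  0.07  1.96] len mm 19.82196838785296 twist 0.0033245843628737504 rowsN 0.475346963737481 0.026596674902990003
```

View pics/s8c.png

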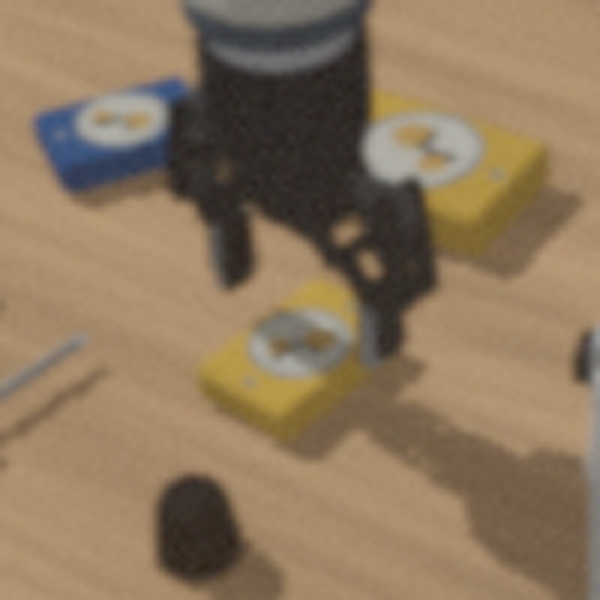

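The fingers straddle the clock. I'll lower the rest of the way and close.

>>> arm_command:
  plan:
    - {"translation": [-0.3, 0.1, 0.7], "twist": 0, "gripper": 1}
    - {"translation": [-0.3, 0.1, 1.4], "twist": 0, "gripper": 1}
    - {"translation": [-0.3, 0.1, 2.0], "twist": 0, "gripper": 0.95}
    - {"translation": [-0.3, 0.1, 2.0], "twist": 0, "gripper": 0.85}
    - {"translation": [-0.3, 0.1, 2.0], "twist": 0, "gripper": 0.75}
  squeeze: 40

```text
clock: 8.35
eef_pos: [580.7, -184.3, 0.4]
tcp_rot: [3.119, -0.008, 1.443]
contact_force: [0.3, -0.0, -0.1]
opening: 0.758
```

>>> arm_command:
  plan:
    - {"translation": [0, 0, 0], "twist": 0, "gripper": 0.7}
    - {"translation": [0, 0, 0], "twist": 0, "gripper": 0.65}
    - {"translation": [0, 0, 0], "twist": 0, "gripper": 0.6}
    - {"translation": [0, 0, 0], "twist": 0, "gripper": 0.5}
    - {"translation": [0, 0, 0], "twist": 0, "gripper": 0.4}

```text
clock: 8.77
eef_pos: [581.0, -184.5, 1.1]
tcp_rot: [3.118, -0.008, 1.443]
contact_force: [-1.2, 0.6, 6.5]
opening: 0.667
```

```bash
python3 go.py 580 -184 0 1.44
```

```text
t 8.7667 pos [ 581.03 -184.46    1.06] rpy [ 3.12 -0.01  1.44] q1,6 [-0.32 -1.77] open 0.6668334642379129 F [-1.18  0.63  6.48]
shift cm [ 0.03 -0.11  0.1 ] len mm 1.548338423485444 twist 0.0032445731434878056 rowsN 0.03713041782938714 0.025956585147902445
```

>>> arm_command:
  plan:
    - {"translation": [0, 0, 0], "twist": 0, "gripper": 0.2}
    - {"translation": [0, 0, -1], "twist": 0, "gripper": 0.2}
    - {"translation": [0, 0, -3.5], "twist": 0, "gripper": 0.2}
    - {"translation": [0, 0, -6.5], "twist": 0, "gripper": 0.2}
    - {"translation": [0, 0, -9], "twist": 0, "gripper": 0.2}
  squeeze: 80

```text
clock: 9.18
eef_pos: [578.6, -184.8, 92.7]
tcp_rot: [3.118, -0.008, 1.443]
contact_force: [2.1, -0.4, -1.3]
opening: 0.655
```

```bash
python3 go.py 457 35.5 91; python3 - <<'E'
from h import *
im=grab_frame('scene'); cv2.imwrite('pics/s9c.png',cv2.resize(im[130:250,140:280],None,fx=5,fy=5,interpolation=cv2.INTER_CUBIC))
E
```

```text
t 9.1833 pos [ 578.63 -184.83   92.67] rpy [ 3.12 -0.01  1.44] q1,6 [-0.32 -1.77] open 0.654938019772594 F [ 2.07 -0.37 -1.26]
shift cm [ 20.3  -14.87  -0.02] len mm 251.6747351794435 twist 0 rowsN 6.035365352025024 0.0
```

View pics/s9c.png

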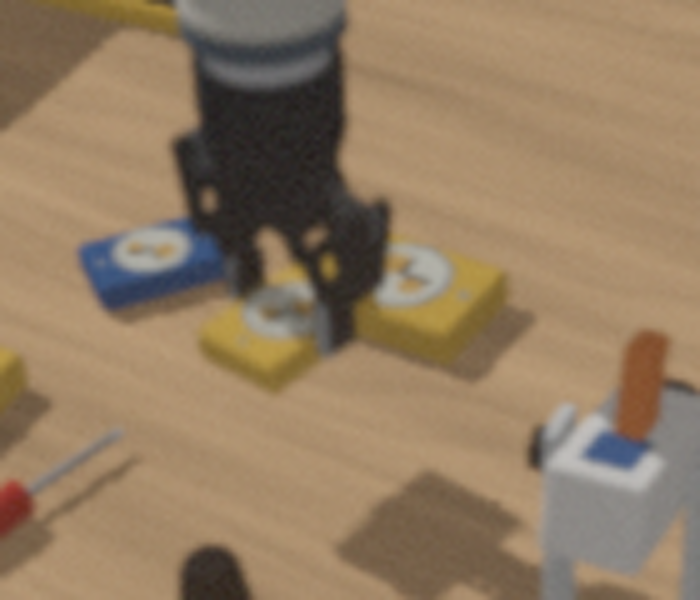

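The clock is held flat. I'll carry it to the viewing point.

>>> arm_command:
  plan:
    - {"translation": [1, -0.7, 0], "twist": 0, "gripper": 0.2}
    - {"translation": [3, -2.2, 0], "twist": 0, "gripper": 0.2}
    - {"translation": [5.5, -4, 0], "twist": 0, "gripper": 0.2}
    - {"translation": [8, -5.9, 0], "twist": 0, "gripper": 0.2}
    - {"translation": [10.5, -7.7, 0], "twist": 0, "gripper": 0.2}

```text
clock: 9.65
eef_pos: [516.4, -70.4, 95.6]
tcp_rot: [3.113, -0.006, 1.443]
contact_force: [1.0, 0.3, -0.3]
opening: 0.656
```

```bash
python3 go.py 457 35.5 91
```

```text
t 9.65 pos [516.4  -70.41  95.59] rpy [ 3.11 -0.01  1.44] q1,6 [-0.14 -1.59] open 0.6562270051772323 F [ 1.01  0.3  -0.34]
shift cm [ 9.74 -7.26  0.32] len mm 121.51296911314695 twist 0 rowsN 2.913980074655802 0.0
```

>>> arm_command:
  plan:
    - {"translation": [2.4, -1.8, 0.1], "twist": 0, "gripper": 0.2}
    - {"translation": [5, -3.7, 0.2], "twist": 0, "gripper": 0.2}
    - {"translation": [7.5, -5.6, 0.3], "twist": 0, "gripper": 0.2}
    - {"translation": [9.2, -6.9, 0.3], "twist": 0, "gripper": 0.2}
    - {"translation": [9.7, -7.2, 0.3], "twist": 0, "gripper": 0.2}

```text
clock: 10.07
eef_pos: [454.1, 37.2, 90.6]
tcp_rot: [3.116, -0.006, 1.444]
contact_force: [-0.8, 0.4, -1.3]
opening: 0.661
```

```bash
python3 go.py 457 35.5 91; python3 - <<'E'
from h import *
im=grab_frame('scene'); cv2.imwrite('pics/s10c.png',cv2.resize(im[130:270,220:360],None,fx=5,fy=5,interpolation=cv2.INTER_CUBIC))
print(proj('scene',[[457,35.5,100],[457,35.5,110],[384,35.5,100]]))
im=grab_frame('top');cv2.imwrite('pics/t10.png',im)
E
```

```text
t 10.0667 pos [454.1   37.21  90.57] rpy [ 3.12 -0.01  1.44] q1,6 [ 0.08 -1.37] open 0.6607126460522106 F [-0.78  0.44 -1.27]
shift cm [-0.13  0.31 -0.04] len mm 3.3926260926228022 twist 0 rowsN 0.0813579398710504 0.0
[[289.07 195.14]
 [289.32 192.24]
 [299.7  181.51]]
```

View pics/s10c.png

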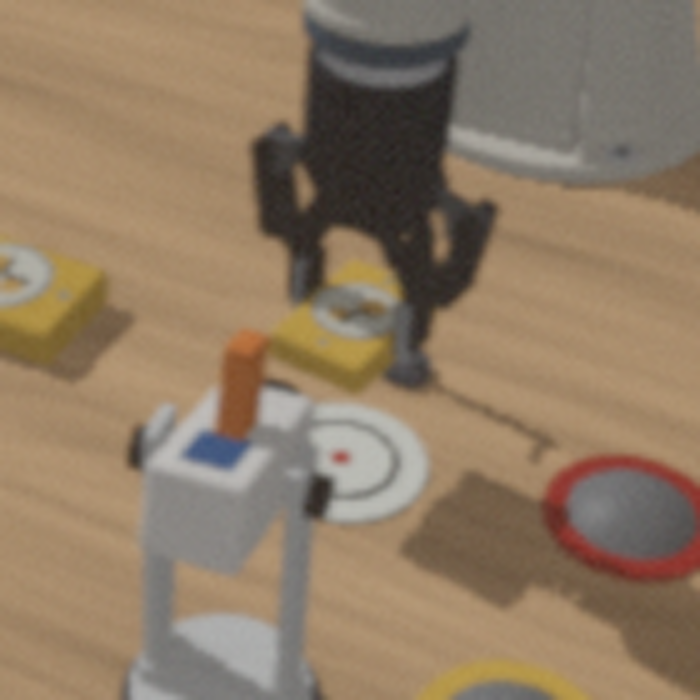

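The dial is at px (291.6,192) against a predicted (289.3,192.2), about 4 mm off. I'll nudge it and hold for more than 1 s.

>>> arm_command:
  plan:
    - {"translation": [-0.1, 0.2, 0], "twist": 0, "gripper": 0.2}
    - {"translation": [-0.1, 0.3, 0], "twist": 0, "gripper": 0.2}
    - {"translation": [-0.1, 0.3, 0], "twist": 0, "gripper": 0.2}
    - {"translation": [-0.1, 0.3, 0], "twist": 0, "gripper": 0.2}
    - {"translation": [-0.1, 0.3, 0], "twist": 0, "gripper": 0.2}

```text
clock: 10.58
eef_pos: [459.8, 33.9, 91.1]
tcp_rot: [3.114, -0.006, 1.444]
contact_force: [0.5, 0.4, -2.0]
opening: 0.656
```

>>> arm_command:
  plan:
    - {"translation": [0, 0, 0], "twist": 0, "gripper": 0.2}
    - {"translation": [0, 0, 0], "twist": 0, "gripper": 0.2}
    - {"translation": [0, 0, 0], "twist": 0, "gripper": 0.2}
    - {"translation": [0, 0, 0], "twist": 0, "gripper": 0.2}
    - {"translation": [0, 0, 0], "twist": 0, "gripper": 0.2}

```text
clock: 11.0
eef_pos: [459.8, 34.0, 91.1]
tcp_rot: [3.114, -0.006, 1.444]
contact_force: [-0.0, -0.4, -1.4]
opening: 0.658
```

>>> arm_command:
  plan:
    - {"translation": [0, 0, 0], "twist": 0, "gripper": 0.2}
    - {"translation": [0, 0, 0], "twist": 0, "gripper": 0.2}
    - {"translation": [0, 0, 0], "twist": 0, "gripper": 0.2}
    - {"translation": [0, 0, 0], "twist": 0, "gripper": 0.2}
    - {"translation": [0, 0, 0], "twist": 0, "gripper": 0.2}

```text
clock: 11.42
eef_pos: [459.8, 34.0, 91.1]
tcp_rot: [3.114, -0.006, 1.444]
contact_force: [0.4, -0.7, -0.4]
opening: 0.655
```

```bash
python3 - <<'E'
from h import *
im=grab_frame('scene'); cv2.imwrite('pics/s11c.png',cv2.resize(im[150:230,250:330],None,fx=7,fy=7,interpolation=cv2.INTER_CUBIC))
im=grab_frame('top');cv2.imwrite('pics/t11.png',cv2.resize(im[110:270,100:320],None,fx=3,fy=3))
E
python3 go.py 601 195 120
```

```text
t 11.5167 pos [459.78  33.95  91.09] rpy [ 3.11 -0.01  1.44] q1,6 [ 0.07 -1.37] open 0.6543362976129511 F [ 0.76  0.22 -0.89]
shift cm [17.78 12.04 -2.44] len mm 216.13420907057375 twist 0 rowsN 5.183074558047331 0.0
```

View pics/s11c.png

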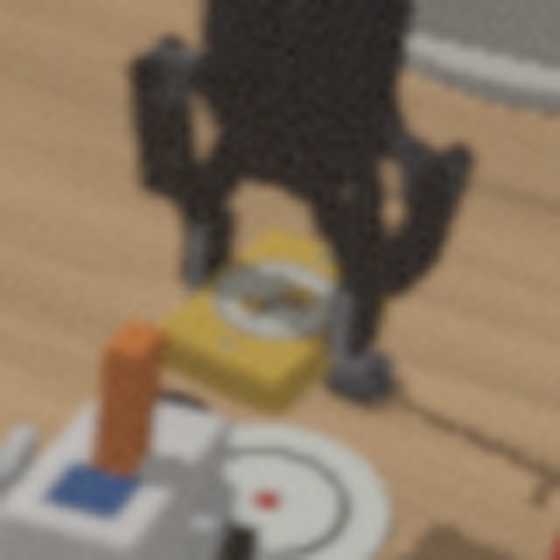

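View pics/t11.png

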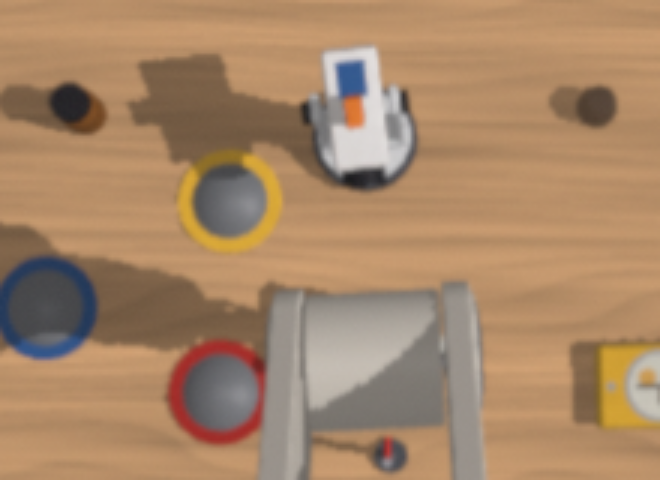

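The dial now sits at px (289.7,192.9), within 1 px of the viewing point. One more hold, then on to the yellow dome, going round by +y to keep clear of the camera.

>>> arm_command:
  plan:
    - {"translation": [0, 0, 0], "twist": 0, "gripper": 0.2}
    - {"translation": [0, 0, 0], "twist": 0, "gripper": 0.2}
    - {"translation": [0, 0, 0], "twist": 0, "gripper": 0.2}
    - {"translation": [0, 0, 0], "twist": 0, "gripper": 0.2}
    - {"translation": [0, 0, 0], "twist": 0, "gripper": 0.2}

```text
clock: 11.93
eef_pos: [459.8, 34.0, 91.1]
tcp_rot: [3.114, -0.006, 1.444]
contact_force: [-0.2, -0.0, -1.4]
opening: 0.655
```

>>> arm_command:
  plan:
    - {"translation": [1.5, 0, 0], "twist": 0, "gripper": 0.2}
    - {"translation": [4, 0.5, 0], "twist": 0, "gripper": 0.2}
    - {"translation": [6.5, 1, 0], "twist": 0, "gripper": 0.2}
    - {"translation": [9, 2, 0], "twist": 0, "gripper": 0.2}
    - {"translation": [11.5, 3.5, 0], "twist": 0, "gripper": 0.2}

```text
clock: 12.35
eef_pos: [508.4, 144.6, 92.7]
tcp_rot: [3.115, -0.006, 1.444]
contact_force: [-0.0, -1.0, -1.8]
opening: 0.655
```

```bash
python3 go.py 601 195.4 91
```

```text
t 12.35 pos [508.38 144.64  92.66] rpy [ 3.11 -0.01  1.44] q1,6 [ 0.28 -1.16] open 0.6547945300112369 F [-0.01 -1.04 -1.79]
shift cm [6.21 8.54 0.43] len mm 105.62661595507684 twist 0 rowsN 2.5330123730234253 0.0
```

>>> arm_command:
  plan:
    - {"translation": [2, 2, 0], "twist": 0, "gripper": 0.2}
    - {"translation": [4, 4.5, 0.3], "twist": 0, "gripper": 0.2}
    - {"translation": [5.5, 7, 1], "twist": 0, "gripper": 0.2}
    - {"translation": [6.2, 8.5, 1.8], "twist": 0, "gripper": 0.2}
    - {"translation": [6.2, 8.5, 2.4], "twist": 0, "gripper": 0.2}

```text
clock: 12.77
eef_pos: [604.8, 197.1, 71.1]
tcp_rot: [3.112, -0.007, 1.445]
contact_force: [0.0, 0.2, -1.7]
opening: 0.654
```

```bash
python3 go.py 601 195.4 25; python3 - <<'E'
from h import *
s=sense()['eef_pos']
im=grab_frame('scene'); cv2.imwrite('pics/s12c.png',cv2.resize(im[210:310,270:370],None,fx=6,fy=6,interpolation=cv2.INTER_CUBIC))
print(proj('scene',[s+[0,0,19]]), (proj('scene',[s+[0,0,19]])-[270,210])*6)
im=grab_frame('top');cv2.imwrite('pics/t12.png',cv2.resize(im[120:220,120:220],None,fx=6,fy=6,interpolation=cv2.INTER_CUBIC))
print((proj('top',[s+[0,0,19]])-[120,120])*6)
E
```

```text
t 12.7667 pos [604.78 197.05  71.11] rpy [ 3.11 -0.01  1.44] q1,6 [ 0.32 -1.12] open 0.6535812316306989 F [ 0.    0.18 -1.74]
shift cm [-0.25 -0.49  4.6 ] len mm 46.29725335091376 twist 0 rowsN 1.1102458837149582 0.0
[[325.76 254.4 ]] [[334.55 266.38]]
[[301.68 307.13]]
```

View pics/s12c.png

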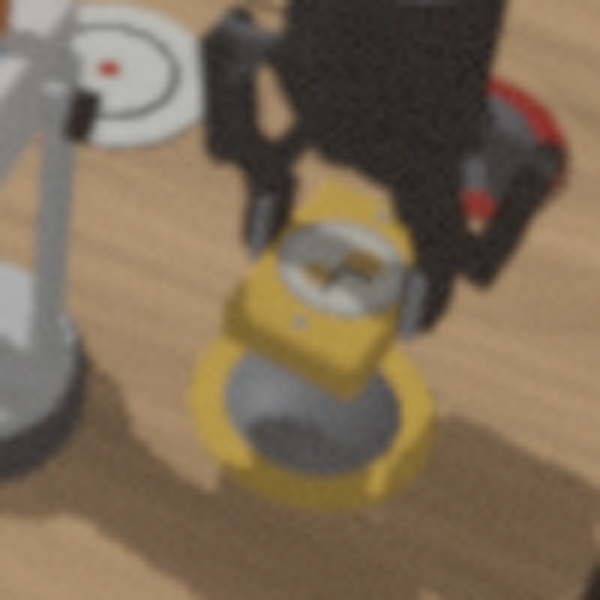

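View pics/t12.png

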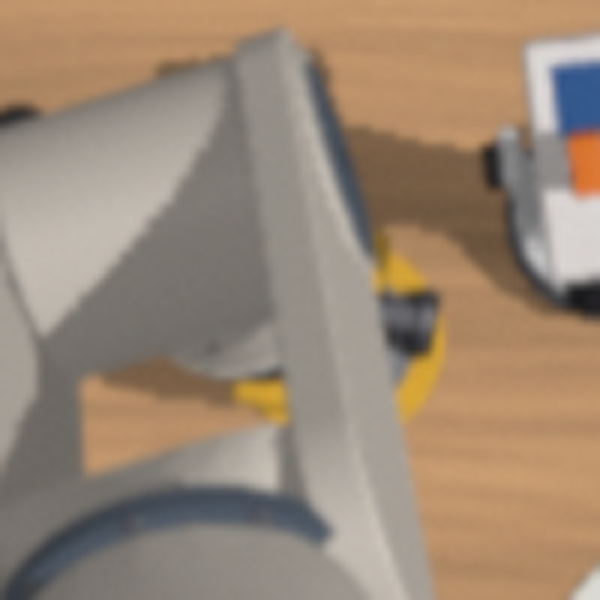

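```bash
python3 - <<'E'
from h import *
im=grab_frame('scene');h=cv2.cvtColor(im,cv2.COLOR_BGR2HSV)
s=sense()['eef_pos']
# clock face yellow+dial extent: use 4 corners from enlarged crop: approx
c=np.array([[335,180],[410,235],[368,362],[243,290]])/6+[270,210]
for z in (88,90,92): print(z,'dial',plane('scene',[np.array([343,268])/6+[270,210]],z)[0],'TCP',s)
# screws on the centre line
print(plane('scene',np.array([[385,217],[300,322]])/6+[270,210],90).mean(0))
E
python3 go.py 601 195.4 25
```

```text
88 dial [601.99 199.75  88.  ] TCP [599.79 194.93  70.25]
90 dial [603.88 200.16  90.  ] TCP [599.79 194.93  70.25]
92 dial [605.76 200.57  92.  ] TCP [599.79 194.93  70.25]
[603.84 200.4   90.  ]
t 12.9167 pos [599.79 194.93  70.25] rpy [ 3.12 -0.    1.44] q1,6 [ 0.32 -1.12] open 0.6566960353866267 F [ 0.26 -0.09 -0.66]
shift cm [0.04 0.   4.53] len mm 45.268901554273846 twist 0 rowsN 1.0855851691672385 0.0
```

```bash
python3 - <<'E'
from h import *
s=sense()['eef_pos']
im=grab_frame('scene'); cv2.imwrite('pics/s13c.png',cv2.resize(im[220:300,280:360],None,fx=8,fy=8,interpolation=cv2.INTER_CUBIC))
h=cv2.cvtColor(im,cv2.COLOR_BGR2HSV)
print(s,(proj('scene',[s+[0,0,19]])-[280,220])*8)
E
```

```text
[599.79 194.93  70.25] [[364.75 263.33]]
```

View pics/s13c.png

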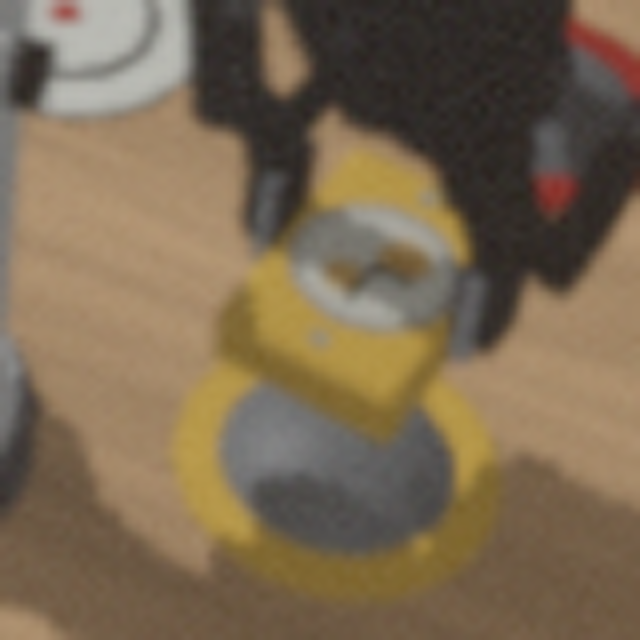

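```bash
python3 go.py 601.5 194.8 22
```

```text
t 12.9667 pos [599.88 194.88  70.84] rpy [ 3.12 -0.    1.44] q1,6 [ 0.32 -1.12] open 0.6548462717884675 F [ 0.18  0.46 -1.49]
shift cm [-0.01  0.04  4.89] len mm 48.86490625897312 twist 0 rowsN 1.1718202939801707 0.0
```

>>> arm_command:
  plan:
    - {"translation": [0, 0.2, 1], "twist": 0, "gripper": 0.2}
    - {"translation": [0, 0.2, 2.2], "twist": 0, "gripper": 0.2}
    - {"translation": [0, 0.2, 3.3], "twist": 0, "gripper": 0.2}
    - {"translation": [0, 0.2, 4], "twist": 0, "gripper": 0.2}
    - {"translation": [0, 0.2, 4.3], "twist": 0, "gripper": 0.2}

```text
clock: 13.38
eef_pos: [601.7, 194.2, 25.9]
tcp_rot: [3.119, -0.004, 1.444]
contact_force: [-0.2, -0.9, -1.2]
opening: 0.654
```

```bash
python3 go.py 601.5 194.8 21;python3 - <<'E'
from h import *
for i in range(2): im=grab_frame('scene'); 
cv2.imwrite('pics/s14c.png',cv2.resize(im[220:300,280:360],None,fx=8,fy=8,interpolation=cv2.INTER_CUBIC))
s=sense()['eef_pos'];print(s,(proj('scene',[s+[0,0,19],[601,195.5,40]])-[280,220])*8)
E
```

```text
t 13.3833 pos [601.69 194.21  25.9 ] rpy [ 3.12 -0.    1.44] q1,6 [ 0.31 -1.12] open 0.6539578266561042 F [-0.19 -0.87 -1.17]
shift cm [ 0.05 -0.04  0.49] len mm 4.935068730956695 twist 0 rowsN 0.11834697196538838 0.0
[602.23 194.43  26.77] [[341.49 368.75]
 [343.91 380.19]]
```

View pics/s14c.png

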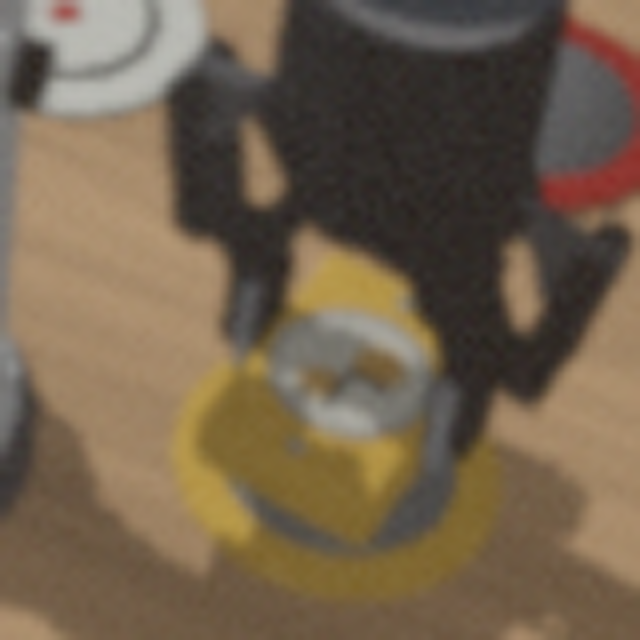

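>>> arm_command:
  plan:
    - {"translation": [0, 0, 0.1], "twist": 0, "gripper": 0.2}
    - {"translation": [0, 0, 0.25], "twist": 0, "gripper": 0.2}
    - {"translation": [0, 0, 0.4], "twist": 0, "gripper": 0.2}
    - {"translation": [0, 0, 0.45], "twist": 0, "gripper": 0.2}
    - {"translation": [0, 0, 0.45], "twist": 0, "gripper": 0.2}

```text
clock: 13.9
eef_pos: [602.4, 194.5, 22.4]
tcp_rot: [3.118, -0.004, 1.444]
contact_force: [-1.0, 0.1, -2.1]
opening: 0.651
```

```bash
python3 go.py 601.5 194.8 21
```

```text
t 13.9 pos [602.42 194.48  22.36] rpy [ 3.12 -0.    1.44] q1,6 [ 0.31 -1.12] open 0.651250075434275 F [-0.99  0.1  -2.13]
shift cm [ 0.02 -0.1   0.13] len mm 1.666631569409646 twist 0 rowsN 0.039967183918696546 0.0
```

>>> arm_command:
  plan:
    - {"translation": [0, 0, 0.05], "twist": 0, "gripper": 0.2}
    - {"translation": [0, 0, 0.1], "twist": 0, "gripper": 0.2}
    - {"translation": [0, 0, 0.15], "twist": 0, "gripper": 0.2}
    - {"translation": [0, 0, 0.2], "twist": 0, "gripper": 0.2}
    - {"translation": [0, 0, 0.2], "twist": 0, "gripper": 0.2}

```text
clock: 14.32
eef_pos: [602.7, 194.6, 21.2]
tcp_rot: [3.118, -0.004, 1.444]
contact_force: [-2.3, -0.4, 7.4]
opening: 0.658
```

```bash
python3 go.py 601.5 194.8 21
```

```text
t 14.3167 pos [602.65 194.57  21.24] rpy [ 3.12 -0.    1.44] q1,6 [ 0.31 -1.12] open 0.6577749845181015 F [-2.3  -0.37  7.38]
shift cm [ 0.01 -0.12  0.02] len mm 1.2010941550028889 twist 0 rowsN 0.02880321714635225 0.0
```

Contact at 7 N. I'll release slowly.

>>> arm_command:
  plan:
    - {"translation": [0, 0, -0.05], "twist": 0, "gripper": 0.6}
    - {"translation": [0, 0, -0.05], "twist": 0, "gripper": 0.66}
    - {"translation": [0, 0, -0.05], "twist": 0, "gripper": 0.69}
    - {"translation": [0, 0, -0.05], "twist": 0, "gripper": 0.72}
    - {"translation": [0, 0, -0.05], "twist": 0, "gripper": 0.76}
  squeeze: 20

```text
clock: 14.73
eef_pos: [602.7, 194.6, 21.7]
tcp_rot: [3.118, -0.004, 1.444]
contact_force: [0.4, 0.0, -0.1]
opening: 0.759
```

>>> arm_command:
  plan:
    - {"translation": [0, 0, 0], "twist": 0, "gripper": 0.82}
    - {"translation": [0, 0, 0], "twist": 0, "gripper": 0.88}
    - {"translation": [0, 0, 0], "twist": 0, "gripper": 0.95}
    - {"translation": [0, 0, 0], "twist": 0, "gripper": 1}
    - {"translation": [0, 0, 0], "twist": 0, "gripper": 1}

```text
clock: 15.15
eef_pos: [602.7, 194.6, 21.7]
tcp_rot: [3.118, -0.004, 1.444]
contact_force: [-0.8, -0.4, -0.9]
opening: 0.999
```

```bash
python3 go.py 601.5 194.8 21;python3 - <<'E'
from h import *
im=grab_frame('scene'); 
cv2.imwrite('pics/s15c.png',cv2.resize(im[220:300,280:360],None,fx=8,fy=8,interpolation=cv2.INTER_CUBIC))
E
```

```text
t 15.15 pos [602.68 194.58  21.67] rpy [ 3.12 -0.    1.44] q1,6 [ 0.31 -1.12] open 0.9992363009263676 F [-0.78 -0.36 -0.88]
shift cm [ 0.01 -0.12  0.06] len mm 1.3756584825875793 twist 0 rowsN 0.032989412052459935 0.0
```

View pics/s15c.png

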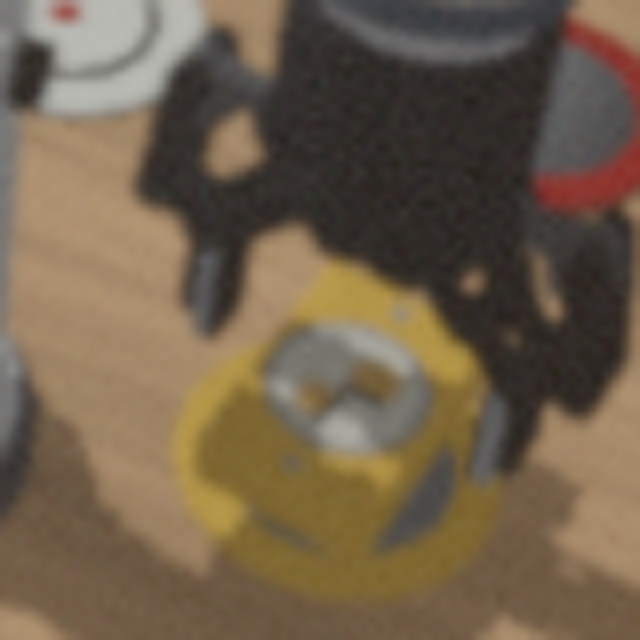

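The clock sits on the dome with its dial at crop (348,388), and the fingers are clear. I'll raise the arm.

>>> arm_command:
  plan:
    - {"translation": [0, 0, -1], "twist": 0, "gripper": 1}
    - {"translation": [0, 0, -3], "twist": 0, "gripper": 1}
    - {"translation": [0, 0, -6], "twist": 0, "gripper": 1}
    - {"translation": [0, 0, -10], "twist": 0, "gripper": 1}
    - {"translation": [0, 0, -13], "twist": 0, "gripper": 1}

```text
clock: 15.62
eef_pos: [599.8, 194.5, 154.7]
tcp_rot: [3.117, -0.005, 1.444]
contact_force: [0.4, -0.2, -0.1]
opening: 1.004
```

>>> arm_command:
  plan:
    - {"translation": [-1.5, -3, 0], "twist": 0, "gripper": 1}
    - {"translation": [-3, -6, 0], "twist": 0, "gripper": 1}
    - {"translation": [-5, -9.5, 0], "twist": 0, "gripper": 1}
    - {"translation": [-7.5, -12, 0], "twist": 0, "gripper": 1}
    - {"translation": [-11, -13, 0], "twist": 0, "gripper": 1}

```text
clock: 16.03
eef_pos: [453.4, 102.2, 151.3]
tcp_rot: [3.118, -0.005, 1.446]
contact_force: [1.5, -0.4, 0.1]
opening: 1.004
```

```bash
python3 go.py 479 -378 150;python3 look.py 16|grep -E "top (yellow|blue)|scene (yellow|blue) px (1|3)"; python3 - <<'E'
import cv2
a=cv2.imread('pics/scene_16.png')[220:300,280:360];b=cv2.imread('pics/top_16.png')[125:225,125:245]
cv2.imwrite('pics/s16c.png',cv2.resize(a,None,fx=6,fy=6,interpolation=cv2.INTER_CUBIC))
E
```

```text
t 16.0333 pos [453.36 102.2  151.26] rpy [ 3.12 -0.01  1.45] q1,6 [ 0.22 -1.22] open 1.0041941762474698 F [ 1.47 -0.35  0.05]
shift cm [-47.33   8.53   0.09] len mm 480.88506882796105 twist 0 rowsN 11.532016039039833 0.0
top yellow px 457,338 area 3704 xy@20 149,-617 size 207x165 ang -84
top yellow px 319,238 area 1158 xy@20 432,-214 size 119x79 ang -90
top yellow px 176,175 area 940 xy@20 599,191 size 100x99 ang -9
top yellow px 390,162 area 1082 xy@20 651,-420 size 124x81 ang -84
top blue px 115,212 area 774 xy@20 495,364 size 90x90 ang 47
top blue px 216,136 area 60 xy@20 717,80 size 29x20 ang 1
top blue px 20,115 area 180 xy@20 776,672 size 143x16 ang 12
scene yellow px 323,275 area 1253 xy@20 604,202 size 125x98 ang -12
scene yellow px 121,206 area 595 xy@20 655,-414 size 140x100 ang -84
scene yellow px 175,126 area 354 xy@20 200,-570 size 252x165 ang -47
scene blue px 396,282 area 46 xy@20 545,357 size 66x16 ang 67
scene blue px 162,183 area 26 xy@20 510,-385 size 51x22 ang 71
scene blue px 133,104 area 406 xy@20 93,-933 size 402x108 ang 47
scene blue px 302,77 area 190 xy@20 -620,-388 size 454x64 ang 24
scene blue px 114,55 area 928 xy@20 -423,-1598 size 913x259 ang 47
scene blue px 155,57 area 3500 xy@20 -967,-1572 size 2790x469 ang 46
scene blue px 120,10 area 184 xy@20 -1382,-2498 size 996x94 ang 48
```

View pics/s16c.png

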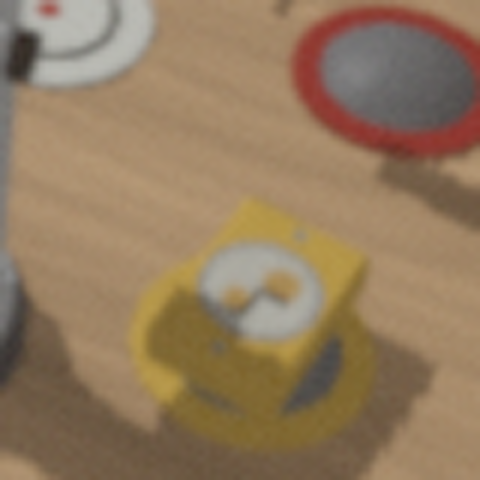

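View pics/top_16.png

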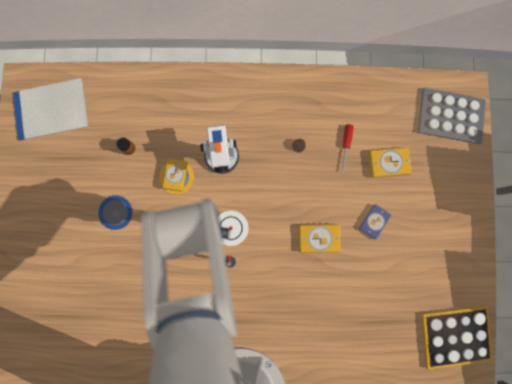

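The yellow clock rests on its dome at top (176,175). Now the blue clock: I'll measure its pose.

```bash
python3 - <<'E'
from h import *
for n,(u,v) in (('top',(375,221)),('scene',(171,182))):
  im=cv2.imread(f'pics/{n}_16.png');h=cv2.cvtColor(im,cv2.COLOR_BGR2HSV)
  w=cv2.inRange(h,(100,60,20),(135,255,255)); M=np.zeros_like(w);M[v-25:v+25,u-25:u+25]=w[v-25:v+25,u-25:u+25]
  c=max(cv2.findContours(M,cv2.RETR_EXTERNAL,cv2.CHAIN_APPROX_NONE)[0],key=cv2.contourArea).reshape(-1,2)
  for z in(10,20):
    r=cv2.minAreaRect(plane(n,c,z)[:,:2].astype(np.float32));print(n,z,r)
  r=11
  w=cv2.inRange(h,(0,0,120),(90,110,255)); M=np.zeros_like(w);M[v-r:v+r,u-r:u+r]=w[v-r:v+r,u-r:u+r]
  c=max(cv2.findContours(M,cv2.RETR_EXTERNAL,cv2.CHAIN_APPROX_NONE)[0],key=cv2.contourArea).reshape(-1,2)
  print('dial',cv2.fitEllipse(plane(n,c,20)[:,:2].astype(np.float32)))
im=cv2.imread('pics/top_16.png');cv2.imwrite('pics/b16.png',cv2.resize(im[195:250,345:405],None,fx=9,fy=9,interpolation=cv2.INTER_CUBIC))
E
```

```text
top 10 ((456.08905029296875, -361.2934875488281), (51.32831954956055, 23.217891693115234), 58.093544006347656)
top 20 ((456.00201416015625, -358.5520935058594), (50.933433532714844, 23.039255142211914), 58.09359359741211)
dial ((480.149169921875, -376.1192932128906), (43.38644027709961, 44.02569580078125), 162.84117126464844)
scene 10 ((476.930908203125, -374.8160705566406), (70.69306945800781, 83.07125091552734), 57.56555938720703)
scene 20 ((487.08636474609375, -364.83575439453125), (69.68952941894531, 81.8919906616211), 57.56550979614258)
dial ((462.0660400390625, -387.0010070800781), (67.92731475830078, 77.45722961425781), 159.6195831298828)
```

View pics/b16.png

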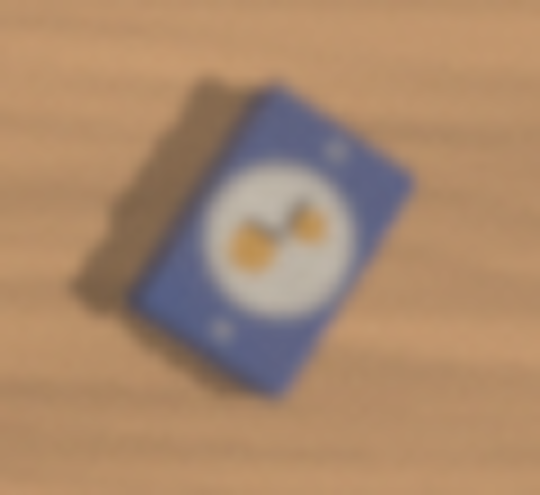

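```bash
python3 - <<'E'
from h import *
P=plane('top',np.array([[280,240],[338,150],[221,330]])/9+[345,195]-0.4,20);print(P)
d=P[1]-P[2];print('long yaw',np.arctan2(d[1],d[0]), 'mid',(P[1]+P[2])/2)
im=cv2.imread('pics/scene_16.png');cv2.imwrite('pics/b16s.png',cv2.resize(im[160:205,145:200],None,fx=10,fy=10,interpolation=cv2.INTER_CUBIC))
print((proj('scene',[[480,-376.5,20]])-[145,160])*10)
E
python3 go.py 480 -376.5 150 0.97
```

```text
[[ 480.09 -376.5    20.  ]
 [ 508.7  -395.55   20.  ]
 [ 451.62 -357.3    20.  ]]
long yaw -0.5903694610711547 mid [ 480.16 -376.43   20.  ]
[[240.11 195.46]]
t 16.1333 pos [453.4   98.99 151.28] rpy [ 3.12 -0.    1.44] q1,6 [ 0.22 -1.22] open 1.0004778987908929 F [-0.84  0.91 -0.37]
shift cm [-46.82   8.71   0.17] len mm 476.23447304548904 twist 0.4727423212296926 rowsN 11.420490960323477 3.781938569837541
```

View pics/b16s.png

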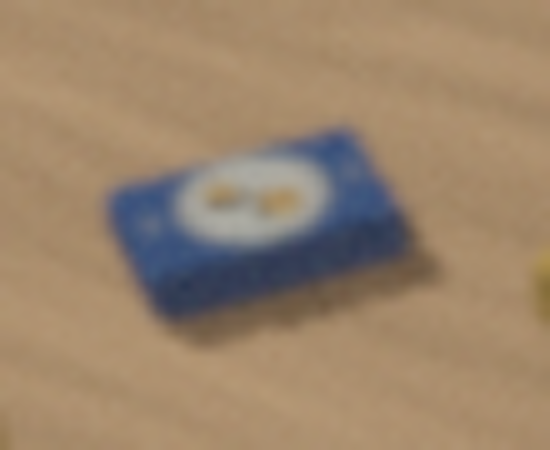

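>>> arm_command:
  plan:
    - {"translation": [-4, 0.8, 0], "twist": 0, "gripper": 1}
    - {"translation": [-8, 1.5, 0], "twist": 0, "gripper": 1}
    - {"translation": [-12, 2.3, 0], "twist": 0, "gripper": 1}
    - {"translation": [-16, 3, 0], "twist": 0, "gripper": 1}
    - {"translation": [-20, 3.7, 0], "twist": 0, "gripper": 1}

```text
clock: 16.55
eef_pos: [465.1, -105.9, 152.4]
tcp_rot: [3.117, -0.003, 1.443]
contact_force: [1.1, 0.6, -0.7]
opening: 0.998
```

>>> arm_command:
  plan:
    - {"translation": [-4, 0.8, 0], "twist": 0, "gripper": 1}
    - {"translation": [-8, 1.5, 0], "twist": 0.1, "gripper": 1}
    - {"translation": [-12, 2.3, 0], "twist": 0.2, "gripper": 1}
    - {"translation": [-16, 3, 0], "twist": 0.3, "gripper": 1}
    - {"translation": [-20, 3.7, 0], "twist": 0.4, "gripper": 1}

```text
clock: 16.97
eef_pos: [476.7, -311.4, 153.5]
tcp_rot: [3.119, -0.013, 1.038]
contact_force: [1.2, 0.2, -0.5]
opening: 0.997
```

```bash
python3 go.py 480 -376.5 90 0.98
```

```text
t 16.9667 pos [ 476.72 -311.37  153.52] rpy [ 3.12 -0.01  1.04] q1,6 [-0.59 -1.64] open 0.9974919855027525 F [ 1.23  0.2  -0.49]
shift cm [-5.53  3.45  6.36] len mm 91.04010790040041 twist 0.05785711497991497 rowsN 2.1832160167961727 0.46285691983931976
```

>>> arm_command:
  plan:
    - {"translation": [-2, 1.2, 1.5], "twist": 0.03, "gripper": 1}
    - {"translation": [-4, 2.5, 3], "twist": 0.06, "gripper": 1}
    - {"translation": [-5.5, 3.4, 5], "twist": 0.06, "gripper": 1}
    - {"translation": [-5.5, 3.4, 6.5], "twist": 0.06, "gripper": 1}
    - {"translation": [-5.5, 3.4, 6.5], "twist": 0.06, "gripper": 1}

```text
clock: 17.38
eef_pos: [478.6, -376.1, 86.1]
tcp_rot: [3.123, -0.015, 0.976]
contact_force: [-1.8, -0.0, 0.1]
opening: 1.002
```

```bash
python3 - <<'E'
from h import *
im=grab_frame('scene'); cv2.imwrite('pics/s17c.png',cv2.resize(im[120:220,120:220],None,fx=6,fy=6,interpolation=cv2.INTER_CUBIC))
im=grab_frame('top'); cv2.imwrite('pics/t17.png',im)
E
python3 go.py 480 -376.5 0.5 0.98
```

```text
t 17.4833 pos [ 479.79 -375.78   88.71] rpy [ 3.12 -0.01  0.98] q1,6 [-0.68 -1.67] open 0.9997323978616216 F [0.61 0.4  0.13]
shift cm [-0.18 -0.13  8.82] len mm 88.21006367107773 twist -0.0023090883661662787 rowsN 2.1153492487069 0.01847270692933023
```

View pics/s17c.png

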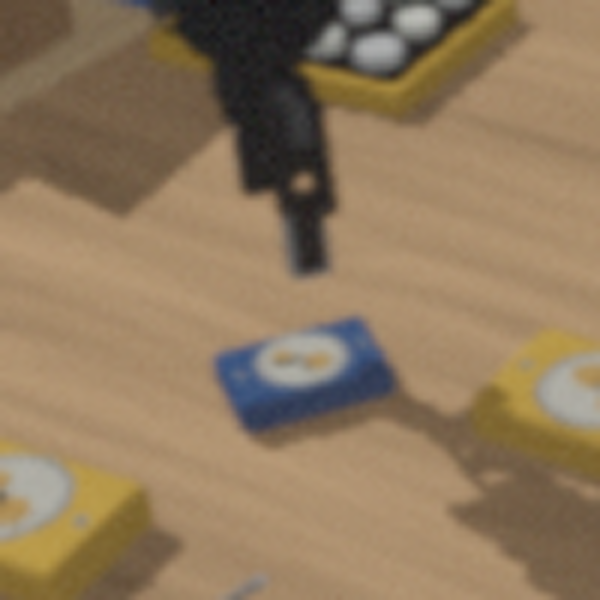

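The gripper is aligned over the blue clock (crop (305,370)), which hasn't moved. I'll descend.

>>> arm_command:
  plan:
    - {"translation": [-0.1, -0.1, 2], "twist": 0, "gripper": 1}
    - {"translation": [-0.1, -0.1, 4], "twist": 0, "gripper": 1}
    - {"translation": [-0.1, -0.1, 6], "twist": 0, "gripper": 1}
    - {"translation": [-0.1, -0.1, 7], "twist": 0, "gripper": 1}
    - {"translation": [-0.1, -0.1, 7], "twist": 0, "gripper": 1}

```text
clock: 17.9
eef_pos: [479.9, -375.0, 18.0]
tcp_rot: [3.123, -0.015, 0.979]
contact_force: [0.3, -0.4, -0.7]
opening: 0.996
```

```bash
python3 - <<'E'
from h import *
im=grab_frame('scene'); cv2.imwrite('pics/s18c.png',cv2.resize(im[130:210,130:210],None,fx=7,fy=7,interpolation=cv2.INTER_CUBIC))
E
python3 go.py 480 -376.5 0.5 0.98
```

```text
t 17.95 pos [ 480.4  -375.54   19.05] rpy [ 3.12 -0.01  0.98] q1,6 [-0.68 -1.67] open 0.9993506636346909 F [-0.4   0.14  0.43]
shift cm [-0.13 -0.02  1.85] len mm 18.57914550308649 twist -0.001627219125204471 rowsN 0.44554305762797336 0.013017753001635768
```

View pics/s18c.png

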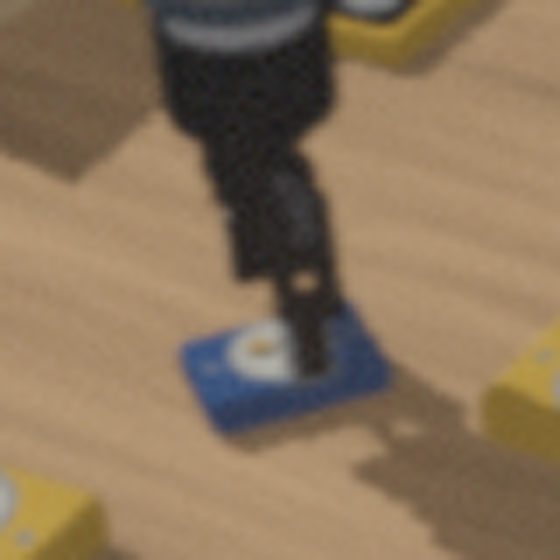

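>>> arm_command:
  plan:
    - {"translation": [-0.1, 0, 0.7], "twist": 0, "gripper": 1}
    - {"translation": [-0.1, 0, 1.4], "twist": 0, "gripper": 1}
    - {"translation": [-0.1, 0, 1.85], "twist": 0, "gripper": 0.95}
    - {"translation": [-0.1, 0, 1.85], "twist": 0, "gripper": 0.85}
    - {"translation": [-0.1, 0, 1.85], "twist": 0, "gripper": 0.75}
  squeeze: 40

```text
clock: 18.37
eef_pos: [480.2, -376.3, 0.4]
tcp_rot: [3.122, -0.015, 0.978]
contact_force: [-0.0, 0.6, 0.3]
opening: 0.752
```

>>> arm_command:
  plan:
    - {"translation": [0, 0, 0], "twist": 0, "gripper": 0.7}
    - {"translation": [0, 0, 0], "twist": 0, "gripper": 0.65}
    - {"translation": [0, 0, 0], "twist": 0, "gripper": 0.6}
    - {"translation": [0, 0, 0], "twist": 0, "gripper": 0.5}
    - {"translation": [0, 0, 0], "twist": 0, "gripper": 0.4}

```text
clock: 18.78
eef_pos: [480.4, -376.4, 1.0]
tcp_rot: [3.121, -0.015, 0.978]
contact_force: [-0.8, 1.4, 5.9]
opening: 0.665
```

```bash
python3 go.py 480 -376.5 0.5 0.98
```

```text
t 18.7833 pos [ 480.44 -376.39    1.  ] rpy [ 3.12 -0.01  0.98] q1,6 [-0.68 -1.67] open 0.665496941442968 F [-0.83  1.44  5.88]
shift cm [-0.03 -0.03  0.05] len mm 0.670270829562121 twist -0.001750317983101768 rowsN 0.016073640996693547 0.014002543864814143
```

>>> arm_command:
  plan:
    - {"translation": [0, 0, 0], "twist": 0, "gripper": 0.2}
    - {"translation": [0, 0, -1], "twist": 0, "gripper": 0.2}
    - {"translation": [0, 0, -3.5], "twist": 0, "gripper": 0.2}
    - {"translation": [0, 0, -6.5], "twist": 0, "gripper": 0.2}
    - {"translation": [0, 0, -9], "twist": 0, "gripper": 0.2}
  squeeze: 80

```text
clock: 19.2
eef_pos: [477.9, -376.4, 92.6]
tcp_rot: [3.121, -0.015, 0.978]
contact_force: [1.1, -1.1, -0.7]
opening: 0.655
```

```bash
python3 - <<'E'
from h import *
im=grab_frame('scene'); cv2.imwrite('pics/s19c.png',cv2.resize(im[110:210,120:220],None,fx=6,fy=6,interpolation=cv2.INTER_CUBIC))
E
python3 go.py 457 35.5 91
```

```text
t 19.25 pos [ 480.14 -378.27   97.53] rpy [ 3.11 -0.01  0.98] q1,6 [-0.68 -1.67] open 0.654863095490785 F [ 1.92 -1.47  2.15]
shift cm [ 33.02 -25.05   0.44] len mm 414.46282359322896 twist 0 rowsN 9.939156441084627 0.0
```

View pics/s19c.png

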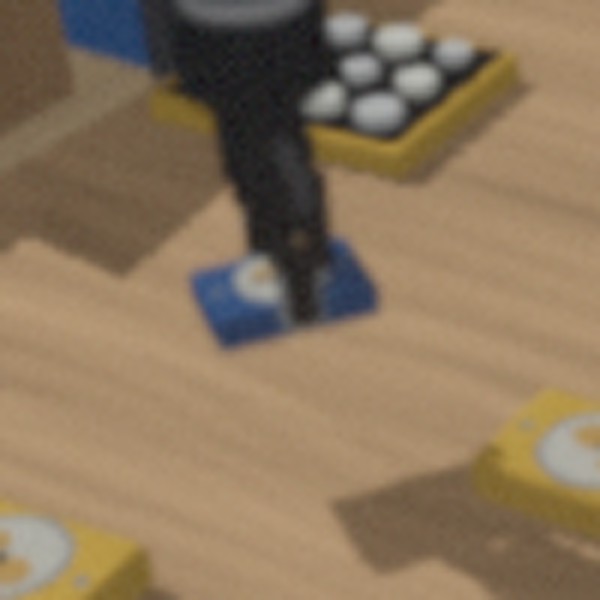

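The blue clock is held flat. I'll carry it to the viewing point.

>>> arm_command:
  plan:
    - {"translation": [1.5, -1.1, 0], "twist": 0, "gripper": 0.2}
    - {"translation": [4.5, -3.4, 0], "twist": 0, "gripper": 0.2}
    - {"translation": [7.5, -5.7, 0], "twist": 0, "gripper": 0.2}
    - {"translation": [10.5, -8, 0], "twist": 0, "gripper": 0.2}
    - {"translation": [13.5, -10.2, 0], "twist": 0, "gripper": 0.2}

```text
clock: 19.67
eef_pos: [469.8, -207.3, 96.6]
tcp_rot: [3.115, -0.014, 0.977]
contact_force: [0.5, -0.1, -1.1]
opening: 0.654
```

>>> arm_command:
  plan:
    - {"translation": [2.6, -2, 0], "twist": 0, "gripper": 0.2}
    - {"translation": [5.2, -4, 0], "twist": 0, "gripper": 0.2}
    - {"translation": [7.8, -6, 0], "twist": 0, "gripper": 0.2}
    - {"translation": [10.2, -7.8, 0], "twist": 0, "gripper": 0.2}
    - {"translation": [12.2, -9.3, 0], "twist": 0, "gripper": 0.2}

```text
clock: 20.08
eef_pos: [459.7, -51.9, 95.8]
tcp_rot: [3.116, -0.014, 0.978]
contact_force: [0.3, 0.1, -2.2]
opening: 0.657
```

```bash
python3 go.py 458 35 91
```

```text
t 20.0833 pos [459.75 -51.93  95.85] rpy [ 3.12 -0.01  0.98] q1,6 [-0.12 -1.09] open 0.6570464057923419 F [ 0.34  0.06 -2.16]
shift cm [ 7.1  -5.02  0.46] len mm 87.07855728367882 twist 0 rowsN 2.088214802965919 0.0
```

>>> arm_command:
  plan:
    - {"translation": [2, -1.4, 0.1], "twist": 0, "gripper": 0.2}
    - {"translation": [4, -2.8, 0.2], "twist": 0, "gripper": 0.2}
    - {"translation": [5.7, -4, 0.3], "twist": 0, "gripper": 0.2}
    - {"translation": [6.8, -4.8, 0.4], "twist": 0, "gripper": 0.2}
    - {"translation": [7.1, -5, 0.45], "twist": 0, "gripper": 0.2}

```text
clock: 20.5
eef_pos: [457.3, 36.8, 90.9]
tcp_rot: [3.117, -0.014, 0.98]
contact_force: [-0.3, -0.1, -1.3]
opening: 0.656
```

>>> arm_command:
  plan:
    - {"translation": [0, 0, 0], "twist": 0, "gripper": 0.2}
    - {"translation": [0, 0, 0], "twist": 0, "gripper": 0.2}
    - {"translation": [0, 0, 0], "twist": 0, "gripper": 0.2}
    - {"translation": [0, 0, 0], "twist": 0, "gripper": 0.2}
    - {"translation": [0, 0, 0], "twist": 0, "gripper": 0.2}

```text
clock: 20.92
eef_pos: [457.3, 36.2, 91.0]
tcp_rot: [3.117, -0.014, 0.979]
contact_force: [0.2, 0.5, -1.3]
opening: 0.656
```

```bash
python3 go.py 458 35 91;python3 - <<'E'
from h import *
im=grab_frame('scene'); cv2.imwrite('pics/s20c.png',cv2.resize(im[150:230,250:330],None,fx=7,fy=7,interpolation=cv2.INTER_CUBIC))
E
```

```text
t 20.9167 pos [457.32  36.16  90.98] rpy [ 3.12 -0.01  0.98] q1,6 [ 0.08 -0.89] open 0.6560067166891306 F [ 0.16  0.51 -1.3 ]
shift cm [-0.06  0.12  0.  ] len mm 1.347449864720825 twist 0 rowsN 0.03231294639618285 0.0
```

View pics/s20c.png

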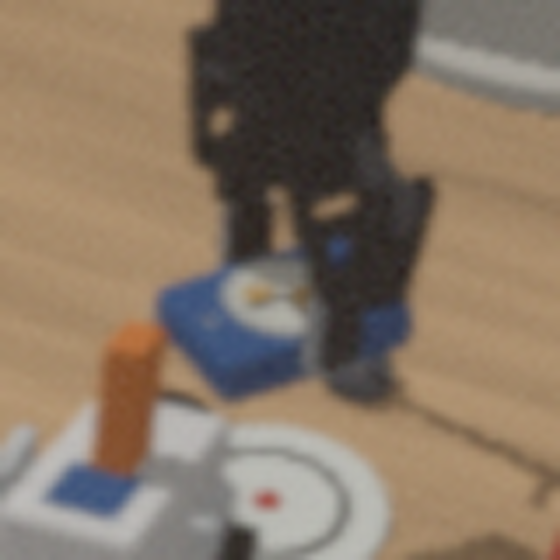

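The dial is at crop (283,297) against an expected (275,296), so it's at the viewing point. I'll keep holding.

>>> arm_command:
  plan:
    - {"translation": [0, 0, 0], "twist": 0, "gripper": 0.2}
    - {"translation": [0, 0, 0], "twist": 0, "gripper": 0.2}
    - {"translation": [0, 0, 0], "twist": 0, "gripper": 0.2}
    - {"translation": [0, 0, 0], "twist": 0, "gripper": 0.2}
    - {"translation": [0, 0, 0], "twist": 0, "gripper": 0.2}

```text
clock: 21.38
eef_pos: [457.3, 36.2, 91.0]
tcp_rot: [3.117, -0.014, 0.979]
contact_force: [0.1, 1.1, -1.4]
opening: 0.655
```

>>> arm_command:
  plan:
    - {"translation": [0, 0, 0], "twist": 0, "gripper": 0.2}
    - {"translation": [0, 0, 0], "twist": 0, "gripper": 0.2}
    - {"translation": [0, 0, 0], "twist": 0, "gripper": 0.2}
    - {"translation": [0, 0, 0], "twist": 0, "gripper": 0.2}
    - {"translation": [0, 0, 0], "twist": 0, "gripper": 0.2}

```text
clock: 21.8
eef_pos: [457.3, 36.2, 91.0]
tcp_rot: [3.117, -0.014, 0.979]
contact_force: [0.0, -0.2, -1.2]
opening: 0.655
```

>>> arm_command:
  plan:
    - {"translation": [0, 0, 0], "twist": 0, "gripper": 0.2}
    - {"translation": [0, 0, 0], "twist": 0, "gripper": 0.2}
    - {"translation": [0, 0, 0], "twist": 0, "gripper": 0.2}
    - {"translation": [0, 0, 0], "twist": 0, "gripper": 0.2}
    - {"translation": [0, 0, 0], "twist": 0, "gripper": 0.2}

```text
clock: 22.22
eef_pos: [457.3, 36.2, 91.0]
tcp_rot: [3.117, -0.014, 0.979]
contact_force: [0.2, -0.6, -1.6]
opening: 0.655
```

```bash
python3 go.py 495.3 369.5 91;python3 - <<'E'
from h import *
im=grab_frame('scene'); cv2.imwrite('pics/s21.png',im)
cv2.imwrite('pics/s21c.png',cv2.resize(im[150:330,230:430],None,fx=3,fy=3,interpolation=cv2.INTER_CUBIC))
E
```

```text
t 22.2167 pos [457.33  36.23  90.97] rpy [ 3.12 -0.01  0.98] q1,6 [ 0.08 -0.89] open 0.6546103207155166 F [ 0.24 -0.62 -1.63]
shift cm [ 29.77 -15.45   0.02] len mm 335.4296077181253 twist 0 rowsN 8.043875484847128 0.0
```

View pics/s21c.png

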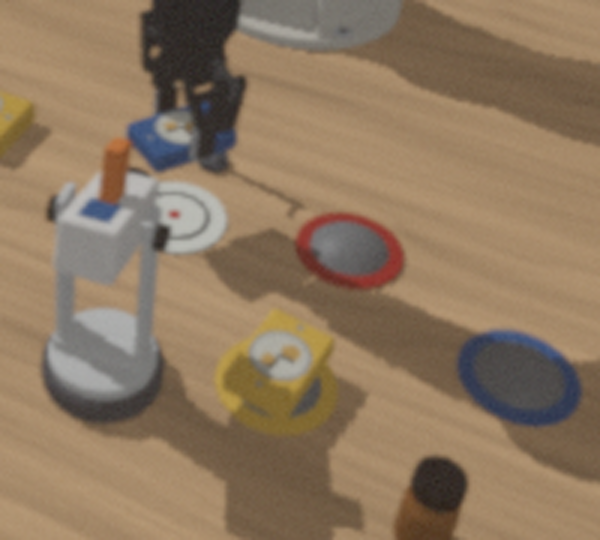

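>>> arm_command:
  plan:
    - {"translation": [1.5, -0.8, 0], "twist": 0, "gripper": 0.2}
    - {"translation": [4.5, -2.3, 0], "twist": 0, "gripper": 0.2}
    - {"translation": [7.5, -3.9, 0], "twist": 0, "gripper": 0.2}
    - {"translation": [10.5, -5.4, 0], "twist": 0, "gripper": 0.2}
    - {"translation": [13.5, -7, 0], "twist": 0, "gripper": 0.2}

```text
clock: 22.68
eef_pos: [474.7, 188.8, 91.2]
tcp_rot: [3.116, -0.014, 0.978]
contact_force: [0.5, -0.9, -1.4]
opening: 0.655
```

>>> arm_command:
  plan:
    - {"translation": [3, -1.6, 0], "twist": 0, "gripper": 0.2}
    - {"translation": [6, -3.1, 0], "twist": 0, "gripper": 0.2}
    - {"translation": [9, -4.7, 0], "twist": 0, "gripper": 0.2}
    - {"translation": [11.5, -6, 0], "twist": 0, "gripper": 0.2}
    - {"translation": [13, -6.8, 0], "twist": 0, "gripper": 0.2}

```text
clock: 23.1
eef_pos: [491.2, 337.7, 91.4]
tcp_rot: [3.116, -0.015, 0.98]
contact_force: [0.8, 0.0, -0.8]
opening: 0.655
```

```bash
python3 go.py 496 369 70
```

```text
t 23.1 pos [491.25 337.69  91.36] rpy [ 3.12 -0.02  0.98] q1,6 [ 0.61 -0.35] open 0.6548506407489609 F [ 0.77  0.04 -0.81]
shift cm [ 2.83 -1.4   2.14] len mm 38.199010093959465 twist 0 rowsN 0.9160434075290039 0.0
```

>>> arm_command:
  plan:
    - {"translation": [1.5, -0.7, 0.5], "twist": 0, "gripper": 0.2}
    - {"translation": [2.5, -1.2, 1], "twist": 0, "gripper": 0.2}
    - {"translation": [2.8, -1.4, 1.5], "twist": 0, "gripper": 0.2}
    - {"translation": [2.8, -1.4, 2], "twist": 0, "gripper": 0.2}
    - {"translation": [2.8, -1.4, 2], "twist": 0, "gripper": 0.2}

```text
clock: 23.52
eef_pos: [494.8, 367.1, 69.9]
tcp_rot: [3.117, -0.012, 0.98]
contact_force: [-0.4, -0.9, -1.3]
opening: 0.653
```

>>> arm_command:
  plan:
    - {"translation": [0, 0, 0], "twist": 0, "gripper": 0.2}
    - {"translation": [0, 0, 0], "twist": 0, "gripper": 0.2}
    - {"translation": [0, 0, 0], "twist": 0, "gripper": 0.2}
    - {"translation": [0, 0, 0], "twist": 0, "gripper": 0.2}
    - {"translation": [0, 0, 0], "twist": 0, "gripper": 0.2}

```text
clock: 23.93
eef_pos: [495.1, 366.9, 70.2]
tcp_rot: [3.117, -0.013, 0.979]
contact_force: [0.5, 0.4, -1.2]
opening: 0.656
```

```bash
python3 - <<'E'
from h import *
s=sense()['eef_pos']
im=grab_frame('scene'); cv2.imwrite('pics/s22c.png',cv2.resize(im[220:310,360:450],None,fx=7,fy=7,interpolation=cv2.INTER_CUBIC))
print(s,(proj('scene',[s+[0,0,19],[495.3,369.5,4],[495.3,369.5,20]])-[360,220])*7)
h=cv2.cvtColor(cv2.imread('pics/scene0.png'),cv2.COLOR_BGR2HSV)
for n,(u,v) in (('top',(115,212)),('scene',(403,275))):
  h=cv2.cvtColor(cv2.imread(f'pics/{n}0.png'),cv2.COLOR_BGR2HSV)
  w=cv2.inRange(h,(100,110,30),(130,255,255));M=np.zeros_like(w);M[v-30:v+30,u-30:u+30]=w[v-30:v+30,u-30:u+30]
  c=max(cv2.findContours(M,cv2.RETR_EXTERNAL,cv2.CHAIN_APPROX_NONE)[0],key=cv2.contourArea).reshape(-1,2)
  print(n,cv2.fitEllipse(plane(n,c,4)[:,:2].astype(np.float32)))
E
python3 go.py 495.5 369 25
```

```text
[495.07 366.92  70.22] [[351.29 213.68]
 [293.88 383.16]
 [305.56 353.42]]
top ((495.4991149902344, 368.33587646484375), (91.20734405517578, 91.78819274902344), 165.4323272705078)
scene ((494.9748229980469, 370.5787353515625), (85.42613220214844, 86.9897689819336), 145.64144897460938)
t 23.9833 pos [495.05 367.02  70.18] rpy [ 3.12 -0.01  0.98] q1,6 [ 0.65 -0.32] open 0.6575887165270804 F [-0.74  0.18 -0.92]
shift cm [ 0.13 -0.19  4.52] len mm 45.22618316070197 twist 0 rowsN 1.08456074725904 0.0
```

View pics/s22c.png

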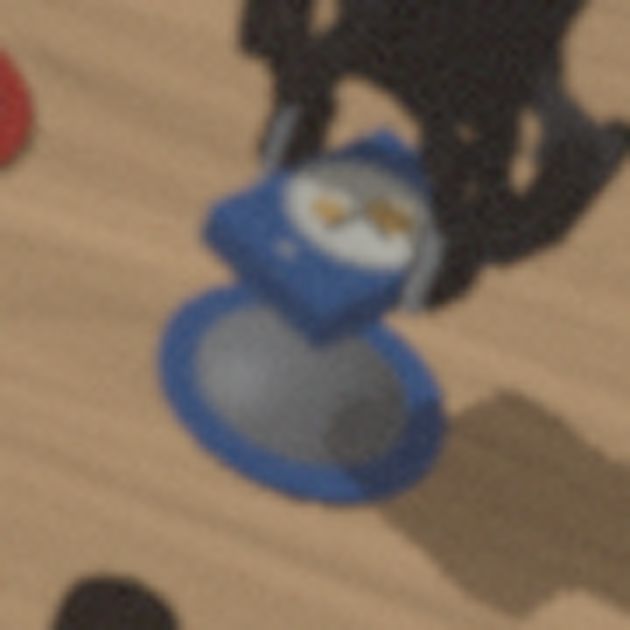

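>>> arm_command:
  plan:
    - {"translation": [0.15, -0.15, 1], "twist": 0, "gripper": 0.2}
    - {"translation": [0.15, -0.15, 2.2], "twist": 0, "gripper": 0.2}
    - {"translation": [0.15, -0.15, 3.3], "twist": 0, "gripper": 0.2}
    - {"translation": [0.15, -0.15, 4], "twist": 0, "gripper": 0.2}
    - {"translation": [0.15, -0.15, 4.3], "twist": 0, "gripper": 0.2}

```text
clock: 24.4
eef_pos: [494.7, 368.2, 24.9]
tcp_rot: [3.118, -0.01, 0.979]
contact_force: [-0.7, -0.3, -0.8]
opening: 0.653
```

>>> arm_command:
  plan:
    - {"translation": [0, 0, 0.1], "twist": 0, "gripper": 0.2}
    - {"translation": [0, 0, 0.2], "twist": 0, "gripper": 0.2}
    - {"translation": [0, 0, 0.3], "twist": 0, "gripper": 0.2}
    - {"translation": [0, 0, 0.3], "twist": 0, "gripper": 0.2}
    - {"translation": [0, 0, 0.3], "twist": 0, "gripper": 0.2}

```text
clock: 24.82
eef_pos: [495.0, 368.3, 22.2]
tcp_rot: [3.118, -0.011, 0.979]
contact_force: [0.8, -0.2, -1.2]
opening: 0.655
```

```bash
python3 go.py 495.5 369.3 21.2; python3 - <<'E'
from h import *
s=sense()['eef_pos']
im=grab_frame('scene'); cv2.imwrite('pics/s23c.png',cv2.resize(im[220:310,360:450],None,fx=7,fy=7,interpolation=cv2.INTER_CUBIC))
print(s,(proj('scene',[s+[0,0,19],[495.3,369.5,42]])-[360,220])*7)
E
```

```text
t 24.8167 pos [495.04 368.3   22.23] rpy [ 3.12 -0.01  0.98] q1,6 [ 0.65 -0.31] open 0.6551095091164293 F [ 0.81 -0.23 -1.23]
shift cm [ 0.11 -0.02  0.1 ] len mm 1.5069870257282043 twist 0 rowsN 0.03613877759540058 0.0
[495.04 368.3   22.23] [[318.06 311.17]
 [322.03 311.46]]
```

View pics/s23c.png

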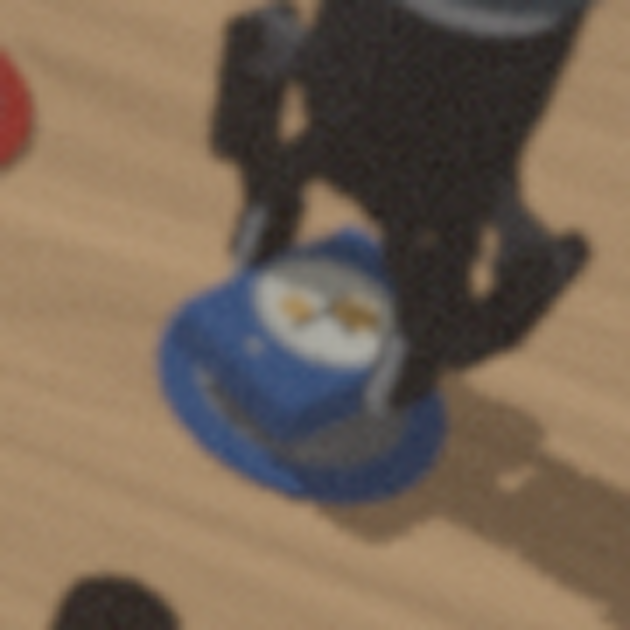

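>>> arm_command:
  plan:
    - {"translation": [0.1, 0, 0.05], "twist": 0, "gripper": 0.2}
    - {"translation": [0.1, 0, 0.1], "twist": 0, "gripper": 0.2}
    - {"translation": [0.1, 0, 0.15], "twist": 0, "gripper": 0.2}
    - {"translation": [0.1, 0, 0.18], "twist": 0, "gripper": 0.2}
    - {"translation": [0.1, 0, 0.18], "twist": 0, "gripper": 0.2}

```text
clock: 25.28
eef_pos: [496.0, 369.4, 21.2]
tcp_rot: [3.117, -0.011, 0.979]
contact_force: [-0.5, 0.1, 4.4]
opening: 0.655
```

```bash
python3 go.py 495.5 369.3 21.2
```

```text
t 25.2833 pos [495.99 369.42  21.19] rpy [ 3.12 -0.01  0.98] q1,6 [ 0.65 -0.31] open 0.654789992722315 F [-0.47  0.06  4.38]
shift cm [-0.04 -0.03 -0.  ] len mm 0.5036605170677282 twist 0 rowsN 0.012078189857739284 0.0
```

Contact at 4 N at the right height, so I'll release.

>>> arm_command:
  plan:
    - {"translation": [0, 0, -0.04], "twist": 0, "gripper": 0.6}
    - {"translation": [0, 0, -0.04], "twist": 0, "gripper": 0.66}
    - {"translation": [0, 0, -0.04], "twist": 0, "gripper": 0.69}
    - {"translation": [0, 0, -0.04], "twist": 0, "gripper": 0.72}
    - {"translation": [0, 0, -0.04], "twist": 0, "gripper": 0.76}
  squeeze: 20

```text
clock: 25.7
eef_pos: [496.0, 369.4, 21.5]
tcp_rot: [3.117, -0.011, 0.979]
contact_force: [-0.0, -0.4, 0.6]
opening: 0.763
```

>>> arm_command:
  plan:
    - {"translation": [0, 0, 0], "twist": 0, "gripper": 0.82}
    - {"translation": [0, 0, 0], "twist": 0, "gripper": 0.88}
    - {"translation": [0, 0, 0], "twist": 0, "gripper": 0.95}
    - {"translation": [0, 0, 0], "twist": 0, "gripper": 1}
    - {"translation": [0, 0, 0], "twist": 0, "gripper": 1}

```text
clock: 26.12
eef_pos: [496.0, 369.5, 21.6]
tcp_rot: [3.117, -0.011, 0.979]
contact_force: [-0.2, 0.6, 0.3]
opening: 0.999
```

>>> arm_command:
  plan:
    - {"translation": [0, 0, -1], "twist": 0, "gripper": 1}
    - {"translation": [0, 0, -3], "twist": 0, "gripper": 1}
    - {"translation": [0, 0, -6], "twist": 0, "gripper": 1}
    - {"translation": [0, 0, -10], "twist": 0, "gripper": 1}
    - {"translation": [0, 0, -13], "twist": 0, "gripper": 1}

```text
clock: 26.53
eef_pos: [492.7, 370.2, 154.6]
tcp_rot: [3.117, -0.013, 0.979]
contact_force: [0.7, 0.7, 0.8]
opening: 0.999
```

```bash
python3 go.py 300 250 250; python3 - <<'E'
from h import *
im=grab_frame('scene'); cv2.imwrite('pics/s24c.png',cv2.resize(im[180:330,230:450],None,fx=3.5,fy=3.5,interpolation=cv2.INTER_CUBIC))
E
```

```text
t 26.5333 pos [492.69 370.17 154.58] rpy [ 3.12 -0.01  0.98] q1,6 [ 0.65 -0.31] open 0.9991436347282044 F [0.68 0.68 0.78]
shift cm [-20.6   -9.05 -10.03] len mm 246.32212844313386 twist 0 rowsN 5.90700547825261 0.0
```

View pics/s24c.png

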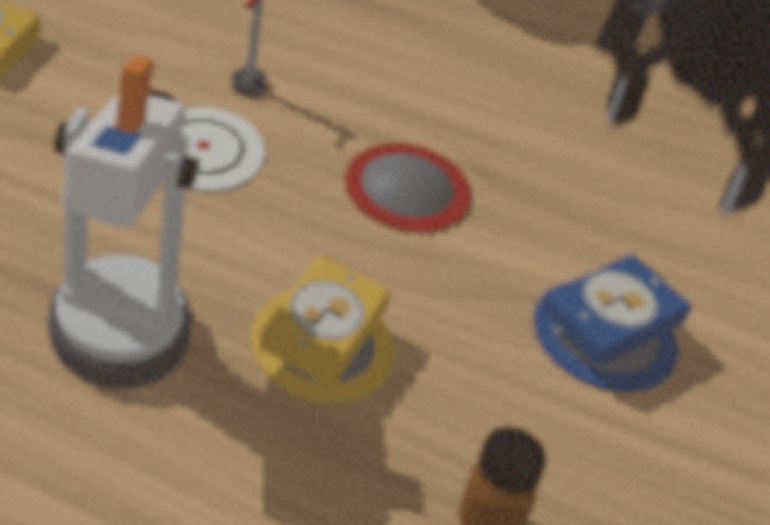

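Both clocks rest on their domes, yellow at crop (327,310) and blue at (620,300). I'll back the arm away for an unobstructed top view and check the camera aim.

>>> arm_command:
  plan:
    - {"translation": [-3, -1.5, -2], "twist": 0, "gripper": 1}
    - {"translation": [-6, -3, -4], "twist": 0, "gripper": 1}
    - {"translation": [-9, -4.5, -6], "twist": 0, "gripper": 1}
    - {"translation": [-12, -6, -8], "twist": 0, "gripper": 1}
    - {"translation": [-15, -7, -9], "twist": 0, "gripper": 1}

```text
clock: 27.0
eef_pos: [349.3, 286.4, 247.7]
tcp_rot: [3.114, -0.023, 0.98]
contact_force: [0.3, 0.6, 0.6]
opening: 1.0
```

>>> arm_command:
  plan:
    - {"translation": [0, 0, 0], "twist": 0, "gripper": 1}
    - {"translation": [0, 0, 0], "twist": 0, "gripper": 1}
    - {"translation": [0, 0, 0], "twist": 0, "gripper": 1}
    - {"translation": [0, 0, 0], "twist": 0, "gripper": 1}
    - {"translation": [0, 0, 0], "twist": 0, "gripper": 1}

```text
clock: 27.42
eef_pos: [350.0, 286.8, 247.2]
tcp_rot: [3.114, -0.022, 0.98]
contact_force: [0.0, -0.7, -0.1]
opening: 1.003
```

```bash
python3 - <<'E'
from h import *
t=grab_frame('top');s=grab_frame('scene');cv2.imwrite('pics/t25.png',t);cv2.imwrite('pics/s25.png',s)
a=cv2.resize(t[110:190,180:260],None,fx=7,fy=7,interpolation=cv2.INTER_CUBIC);cv2.imwrite('pics/t25a.png',a)
cv2.imwrite('pics/t25b.png',cv2.resize(t[150:250,85:215],None,fx=5,fy=5,interpolation=cv2.INTER_CUBIC))
cv2.imwrite('pics/s25a.png',cv2.resize(s[190:250,235:295],None,fx=9,fy=9,interpolation=cv2.INTER_CUBIC))
A=np.array([663,65.3,170]);V=np.array([457,35.5,100])
l=np.array([V[0]-A[0],V[1]-A[1],0]);l/=np.linalg.norm(l)
for th in(.2,.26,.325,.39):
    f=np.cos(th)*l-np.sin(th)*np.array([0,0,1]); up=np.sin(th)*l+np.cos(th)*np.array([0,0,1])
    P=[A+64*up,A-50*f+22*up,A+50*f+22*up]
    print(th,'top(tabtop,rear edge,front edge)',((proj('top',P)-[180,110])*7).ravel(),'scene',((proj('scene',P[:2])-[235,190])*9).ravel())
print('domes@42 crop', (proj('top',[[601,194.2,42],[495.5,368.3,42]])-[85,150])*5)
E
```

```text
0.2 top(tabtop,rear edge,front edge) [260.56 245.6  246.28 103.46 282.92 384.84] scene [288.13  79.37 200.92 333.47]
0.26 top(tabtop,rear edge,front edge) [262.03 256.81 246.47 107.16 283.6  387.82] scene [293.23  73.03 204.11 319.48]
0.325 top(tabtop,rear edge,front edge) [263.64 268.88 246.77 111.76 284.26 390.44] scene [298.59  67.23 207.82 304.27]
0.39 top(tabtop,rear edge,front edge) [265.27 280.83 247.15 116.96 284.84 392.43] scene [303.74  62.54 211.78 289.11]
domes@42 crop [[445.11 124.18]
 [129.16 307.87]]
```

View pics/t25a.png

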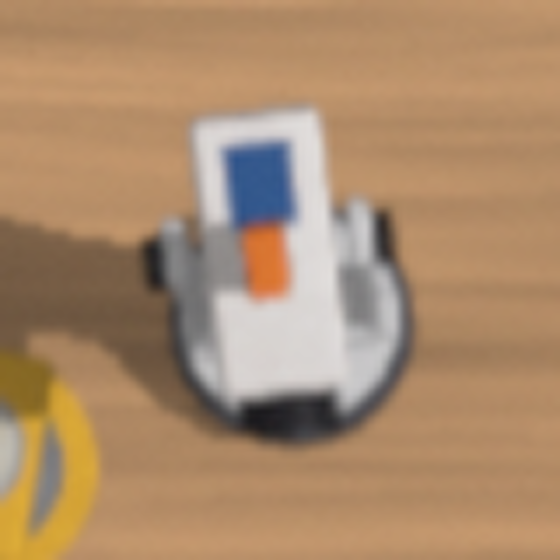

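View pics/t25b.png

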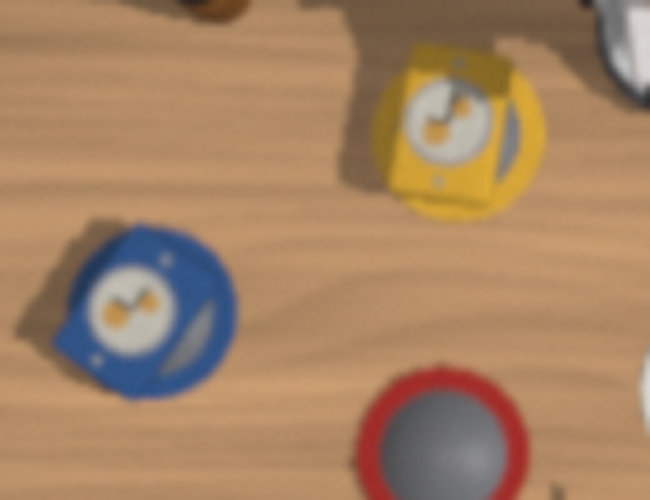

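View pics/s25a.png

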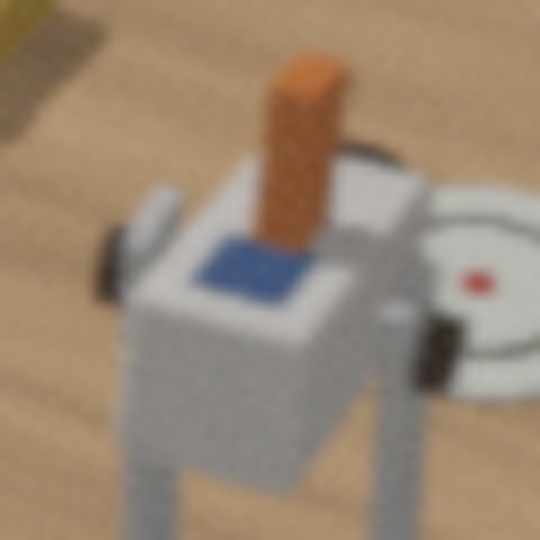

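Final checks:
- **Clocks:** in the top view, the yellow dial is at crop (447,122) against a dome axis of (445,124). The blue dial is at (131,310) against (129,308).
- **Camera head:** it points at the stand to within about 0.04 rad in both swivel and tilt. That is roughly 8–10 mm at the viewing point, with 28 mm allowed.

I'm handing in.

```bash
python3 - <<'E'
from rig import job,sense
print(sense()['clock'],sense()['contact_force']); print(job.sign_off())
E
```

```text
27.5167 [-0.40649149 -0.14896031 -0.72082419]
the job is handed in; nothing more can be done
None
```

I handed the job in at 27.5 s of the 210 s allowed. The camera is aimed, and the yellow and blue clocks are balanced on their own domes. The red clock was not in either view, so I skipped it. The sign-off reports no verdict, so what follows is from my own measurements.

- **Camera:** I gripped it by the orange tab, turned it about 1.26 rad and tilted it down to about 0.29 rad. The exact tilt I worked out was 0.325 rad. From the images the aim is off by about 8 mm sideways and 10 mm in height at the viewing point; 28 mm is allowed. The two views disagreed slightly on the tilt, giving 0.28 and 0.30 rad.
- **Viewing point:** I took the yellow clock with the smallest box, 87 x 60 mm. Yellow was held flat and still there for about 1.3 s, blue for about 1.7 s. Each dial was within about 1 to 2 px of the predicted position.
- **Domes:** In the last top view both dials were within about 1 mm of their dome axes, and both clocks looked level. The gripper was open and clear of everything.
- **Other objects:** I saw no sign that the jar, loupe or screwdriver had moved. I saw no knocked clock and no slackening of the grip.

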